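Pack an order of doughnuts at the self-service bakery counter

TASK

Fold the bag hook down from the side of the pastry case, hang the chip basket on it, and with the tongs put every pink doughnut from the board into the hanging basket, never touching a doughnut with the gripper or arm; leave the plain roll on the board. Then lay the tongs back on their steel plate, take the filled basket off the hook and stand it on the middle of the green mat, and fold the empty hook up flat against the case again. Leave the other things on the counter where they are.

Things in the scene. Friction and masses are not known exactly. Their poses are not given: they have to be found in the camera images.
- case: Glazed pastry case, 260 (x) x 220 (y) x 305 mm high, fixed; origin: centre of its underside. Its +y side is a dark brown upright panel, 110 mm from the origin, that carries the fold-down hook in the middle; the hook unfolds towards the case's +y.
- hook (a joint): Steel fold-down hook with a red tip pad. 0 rad: folded, arm straight up beside the panel; grows as the tip swings out and down; 1.5: fully unfolded on its stop, nearly level (4 degrees up to the tip). Arm 115 mm long, 12 mm wide (case's x), 8 mm thick. Stiff hinge (0.08 N m friction): stays where left. Folded or unfolded, it can be pinched from above across its 12 mm width near the tip.
- hook_hinge (a point): On the hook's hinge axis, which runs along the case's x: middle of the hook's width, 22 mm out from the panel, 190 mm above the table; fixed to the case, same axes as the case.
- hook_saddle (a point): Where a handle hangs: on the arm's face that is the upper one when unfolded, 75 mm from the hinge axis; swings with the arm. Unfolded, it is about 199 mm above the table and 97 mm out from the panel. A 5 mm high ridge across the arm, 20 mm nearer to the hinge, bounds the seat on that side.
- hook_tip (a point): Middle of the end of the arm, 115 mm from the hinge axis; swings with the arm. The arm's last 8 mm carry a nose, 12 mm wide, that stands 14 mm up above the unfolded arm and keeps a handle from sliding off (folded, it points at the panel, 4 mm off it).
- basket: Chip-wood basket, open on top, 184 (x) x 114 (y) mm outside, walls 4 mm thick, 45 mm high, about 0.22 kg; origin: centre of its underside, z up. Same turned by 180 degrees. A fixed hoop handle spans it from short wall to short wall (legs at x = +-94 mm). To hang it, pass the hook's arm through the hoop, bar across the arm, and let the bar rest on the arm behind the nose.
- basket_handle (a point): Middle of the underside of the basket's handle bar, 150 mm above the basket's underside; same axes as the basket. The bar is straight and level along the basket's x, 112 mm long, 14 mm wide (y), 7 mm thick; take it about 38 mm beside its middle so that the fingers clear the hook.
- mat: Green counter mat, 230 (x) x 170 (y) mm, 3 mm thick, fixed; origin: centre of its underside. The basket starts on it and must stand on its middle at the end.
- board: Dark wooden display board with white paper, 150 (x) x 400 (y) mm, 12 mm thick, no rim, fixed; origin: centre of its underside. The doughnuts and the plain roll stand in a row along its y.
- plate: Steel plate for the tongs, 270 (x) x 110 (y) mm, 4 mm thick, with 10 mm high lips at its two short ends only, fixed; origin: centre of its underside.
- tongs: Sprung steel pastry tongs, 238 mm long, 20 mm high, 0.08 kg, lying flat on the plate. Origin: at the underside, midway between the two black grip pads, close to the centre of mass; x to the jaws, z up; pivots 110 mm behind. Grip pads 40 mm long, 18 mm high (1 to 19 mm above the underside), 49 mm over both when open. Held squeezed to 44 to 46 mm, they can be carried, jaws 65 to 68 mm apart.
- tongs_left (a joint): Angle of the tongs' left arm: 0 = open, grows as squeezed, 0.07 on a doughnut, 0.15 = nearly shut. Both arms close alike. The pads need 4.5 N to start closing, 7 N at a doughnut's width; 20 N on the pads holds a doughnut firmly.
- tongs_jaws (a point): Middle between the jaws, 98 mm ahead of the tongs' origin, 10 mm above their underside; same axes as the tongs. Jaws 36 mm long, 20 mm high, 5 mm thick, 75 mm apart when open; squeezing the grip pads by 1 mm closes them by 1.9 mm; on a doughnut (46 mm) it is 34 mm over the pads.
- donut1: Pink iced mini doughnut, 46 mm across, 24 mm high, about 35 g; origin: centre of its underside, z up. On the board at the start, if present (2 or 3 of the four are).
- donut2: Pink iced mini doughnut, 46 mm across, 24 mm high, about 35 g; origin: centre of its underside, z up. On the board at the start, if present (2 or 3 of the four are).
- donut3: Pink iced mini doughnut, 46 mm across, 24 mm high, about 35 g; origin: centre of its underside, z up. On the board at the start, if present (2 or 3 of the four are).
- donut4: Pink iced mini doughnut, 46 mm across, 24 mm high, about 35 g; origin: centre of its underside, z up. On the board at the start, if present (2 or 3 of the four are).
- roll: Plain golden round roll, 48 mm across, 34 mm high; origin: centre of its underside. Stands on the board among the doughnuts and stays on the board.
- sanitiser: Bottle, 60 mm across, 150 mm high, not to be disturbed; origin: centre of its underside.
- biscuit_jar: Amber jar, 84 mm across, 120 mm high, not to be disturbed; origin: centre of its underside.
- sugar: White sugar jar, 54 mm across, 110 mm high, not to be disturbed; origin: centre of its underside.
- cup: White mug, 72 mm across, 75 mm high, not to be disturbed; origin: centre of its underside.
- tip_bowl: Blue bowl, 100 mm across, 40 mm high, not to be disturbed; origin: centre of its underside.
- spare_roll: Plain roll on a dark tray at the far edge, not to be disturbed; origin: centre of its underside.

How it is judged:
On the way, in this order (a step that is already met when the one before it is completed fails the run):
1. the hook is folded down, empty (value of joint hook above 1.38 rad), for 0.2 s.
2. the basket hangs on the unfolded hook by its handle, let go (value of joint hook above 1.35 rad and distance between basket_handle and hook_saddle below 0.04 m and height (world z) of basket above 0.035 m and contact force between the fingers and basket below 0.1 N), for 0.4 s.
3. every doughnut lies in the basket while it hangs on the hook, let go by the tongs (all of step 2 and x of donut1 in the frame of basket between -0.088 and 0.088 m and y of donut1 in the frame of basket between -0.053 and 0.053 m and z of donut1 in the frame of basket between -0.005 and 0.06 m and contact force between each of donut1, donut2, donut3, donut4 and tongs below 0.1 N and x of donut2 in the frame of basket between -0.088 and 0.088 m and y of donut2 in the frame of basket between -0.053 and 0.053 m and z of donut2 in the frame of basket between -0.005 and 0.06 m and x of donut3 in the frame of basket between -0.088 and 0.088 m and y of donut3 in the frame of basket between -0.053 and 0.053 m and z of donut3 in the frame of basket between -0.005 and 0.06 m and x of donut4 in the frame of basket between -0.088 and 0.088 m and y of donut4 in the frame of basket between -0.053 and 0.053 m and z of donut4 in the frame of basket between -0.005 and 0.06 m), for 0.3 s.
4. the filled basket stands on the mat, let go (horizontal distance between basket and mat below 0.05 m and height (world z) of basket below 0.012 m and angle between basket's own z axis and vertical below 0.1 rad and contact force between the fingers and basket below 0.1 N and x of donut1 in the frame of basket between -0.088 and 0.088 m and y of donut1 in the frame of basket between -0.053 and 0.053 m and z of donut1 in the frame of basket between -0.005 and 0.06 m and x of donut2 in the frame of basket between -0.088 and 0.088 m and y of donut2 in the frame of basket between -0.053 and 0.053 m and z of donut2 in the frame of basket between -0.005 and 0.06 m and x of donut3 in the frame of basket between -0.088 and 0.088 m and y of donut3 in the frame of basket between -0.053 and 0.053 m and z of donut3 in the frame of basket between -0.005 and 0.06 m and x of donut4 in the frame of basket between -0.088 and 0.088 m and y of donut4 in the frame of basket between -0.053 and 0.053 m and z of donut4 in the frame of basket between -0.005 and 0.06 m), for 0.2 s.
At the end, for the whole second after the job is handed in: Basket upright on the mat (centres within 50 mm) with every doughnut present inside; tongs flat on their plate (origin within 50 mm along, 45 mm across); plain roll on the board; hook folded (below 0.15 rad); all at rest (all of step 4 and x of tongs in the frame of plate between -0.05 and 0.05 m and y of tongs in the frame of plate between -0.045 and 0.045 m and z of tongs in the frame of plate between 0 and 0.02 m and angle between tongs's own z axis and vertical below 0.12 rad and x of roll in the frame of board between -0.08 and 0.08 m and y of roll in the frame of board between -0.205 and 0.205 m and z of roll in the frame of board between 0 and 0.03 m and value of joint hook below 0.15 rad and linear speed of each of basket, tongs below 0.03 m/s); the robot touches nothing.
It fails at once if the gripper or arm touches a doughnut (contact force between any of the fingers, the arm and donut1 above 0.3 N or contact force between any of the fingers, the arm and donut2 above 0.3 N or contact force between any of the fingers, the arm and donut3 above 0.3 N or contact force between any of the fingers, the arm and donut4 above 0.3 N).
It fails at once if another thing on the counter is pushed aside by more than 40 mm (distance of any of sanitiser, biscuit_jar, sugar, cup, tip_bowl, spare_roll from where it was at the start of the episode above 0.04 m).
Of donut1, donut2, donut3, donut4 only 2 to 3 are there at a start; the rules pass over those that are not, and their reading is None.
At some moment in a run one of donut1, donut2, donut3, donut4 may be knocked a few centimetres aside while the robot is not near it.
It also fails if it takes over 210 s, if anything falls off the work surface, if the arm or the gripper's body presses on something with over 40 N, if the wrist force passes 120 N, or if a joint passes its speed limit or range.

ROBOT

A 6-joint arm with a two-finger parallel gripper is mounted at the origin on the work surface. World frame = base frame: x ahead of the robot, y to its left, z up, the work surface at z = 0. Lengths are in m, angles in rad, forces in N, time in s.
With the tool pointing down it reaches from about 0.35 to 0.875 m from the base axis. Payload 15.5 kg.
Tool frame: the origin (TCP) lies midway between the tips of the shut fingers; the grasp point (between the pads) lies 19 mm behind it; z points along the fingers, y is the line along which they close (so a half turn about z gives the same grasp; the last joint's range is limited). The gripper opens to 85 mm and grips with 20 to 120 N. Pads are 22 mm wide; open, the fingers measure 114 mm over their backs; the gripper's body (76 mm by 85 mm) begins 54 mm behind the grasp point. The pads swing forward as they close: fully open they stand 13 mm farther back than shut.
Start: joints at [1.069, 0.494, 1.345, -0, 1.302, -0.096], TCP at [0.247, 0.574, 0.231] pointing down, gripper open.
Joint ranges: [-2.91, 2.91], [-0.82, 2.16], [0.22, 2.67], [-1.22, 4.37], [0.12, 2.79], [-3.08, 3.08]. Speed limits (rad/s): [1.89, 1.89, 2.57, 3.01, 3.01, 3.01].

INTERFACE

Orientations are given as a rotation vector (axis times angle).
In Python, from rig import manip gives the robot as it stands.
- The arm moves only by the shell command python3 drive.py 'ROWS' [OPENING] [FORCE]. ROWS is a JSON list of rows, 1 to 20 of them, each of 6 numbers: dx, dy, dz in m, then a rotation vector rx, ry, rz in rad; each row is the pose to reach, as a shift and turn from the pose commanded when the command began, along the tool's axes at that moment; what a row does not reach only later rows make up. A row lasts 1/12 s, in which the tool goes at most 0.0417 m and 0.125 rad, less where a joint would pass 70% of its speed; a pose out of reach is approached as far as the arm can. OPENING is the finger opening in m, set as the command begins (- or left out keeps the last). The fingers move at their own pace and stop on an object; FORCE is the grip in N (left out, the last holds). Time passes only in rows, so rows that do not move let the fingers close. It prints the time, the measured TCP pose, the force, the opening and the grip force at its end.
- manip.state(): the state, without advancing time (a new reading comes with each control period).
- manip.get_image(name): name is "scene" or "top" or "wrist"; returns (picture, depth): 480x640x3 uint8, blue, green, red; 480x640 float32, m along the optical axis (not along the pixel's ray), 0 where there is no reading.
- manip.calibration(name): a dict with "intrinsics" (3x3 intrinsics, pixels), "rvec" (rotation vector, rad) and "tvec" (3), from world to camera coordinates, as OpenCV has them; the wrist camera has in their place "tool_from_camera" (4x4, takes a point from camera to tool coordinates, whose origin is the TCP and whose axes are the flange's). Camera axes: x right, y down, z forward; pixel columns grow to the right and rows downward; lengths in m; the calibration is good to about 2 mm. A picture is of the moment at which its call begins: read the wrist's pose just before it. calibration takes no time and is no camera call.
- manip.close_job(): hands the job in; it is judged then, once.
The state is a dict: "time_s": time; "joint_positions": joint angles; "qvel": joint speeds; "effort": joint torques, N m; "eef_pos": TCP position; "tool_rot": TCP orientation; "wrist_force": force on the tool from outside, world axes, zero at the start; "torque": the same for the moment, N m; "grip_width": finger opening in m; "grip_force": force on a finger pad.
Only numpy, scipy, OpenCV 4.12 (cv2) and the standard library are available. Lean on these libraries where they do the work, as an engineer would, in place of code of your own. Each camera call takes 0.05 s, during which the arm holds its last target. There are 200 camera calls.

## Working session

There is one attempt and no reset: what is moved stays moved. The work goes in short steps, Python scripts to look and compute and a shell command to move; the robot and the scene stay as the last step left them, time stands still between calls to the robot, and variables do not carry over. Pictures are saved under pics/ and viewed, at most 14 in all, crops included, and the job is handed in when it is done.

```bash
ls; mkdir -p pics; python3 - <<'E'
from rig import manip
import cv2
print(manip.state())
for n in ("scene","top"):
    im,d=manip.get_image(n); cv2.imwrite(f"pics/{n}0.png",im)
    print(n,manip.calibration(n))
print(manip.calibration("wrist"))
E
```

```text
drive.py
pics
rig.py
{'time_s': 0.0, 'joint_positions': array([ 1.06852326e+00,  4.94197747e-01,  1.34610720e+00,  2.91985164e-05,
        1.30246198e+00, -9.55184666e-02]), 'qvel': array([ 0.00132997, -0.00019291,  0.00056408, -0.00035894, -0.00109888,
        0.0003677 ]), 'effort': array([ 3.60740567e-03, -8.82144928e+01, -3.83876252e+01,  3.96570131e-04,
        9.92376212e-03,  6.70850341e-05]), 'eef_pos': array([0.24710691, 0.5737128 , 0.23069929]), 'tool_rot': array([-6.34469696e-01, -3.07647656e+00,  1.74952579e-03]), 'wrist_force': array([-0.68323371, -0.46101871,  0.26832782]), 'torque': array([ 0.02596135,  0.00819492, -0.03135046]), 'grip_force': 0.0, 'grip_width': 0.08564548927174427}
scene {'intrinsics': array([[479.57831503,   0.        , 318.63280604],
       [  0.        , 479.57831503, 241.98511507],
       [  0.        ,   0.        ,   1.        ]]), 'rvec': array([ 2.10415463,  1.07687182, -0.45989411]), 'tvec': array([-0.32980284, -0.149035  ,  1.66319829])}
top {'intrinsics': array([[492.0990792 ,   0.        , 317.85562655],
       [  0.        , 492.0990792 , 244.72712579],
       [  0.        ,   0.        ,   1.        ]]), 'rvec': array([ 2.17551298, -2.03656988,  0.21044276]), 'tvec': array([-0.00758792,  0.55376781,  1.59774316])}
{'intrinsics': array([[369.74011635,   0.        , 312.24067133],
       [  0.        , 369.74011635, 239.53295736],
       [  0.        ,   0.        ,   1.        ]]), 'tool_from_camera': array([[ 8.77984010e-04, -9.46540617e-01, -3.22583460e-01,
         8.20126569e-02],
       [ 9.99999118e-01,  5.09479816e-04,  1.22678297e-03,
         5.24695779e-04],
       [-9.96850148e-04, -3.22584253e-01,  9.46540230e-01,
        -1.42166544e-01],
       [ 0.00000000e+00,  0.00000000e+00,  0.00000000e+00,
         1.00000000e+00]])}
```
View pics/scene0.png

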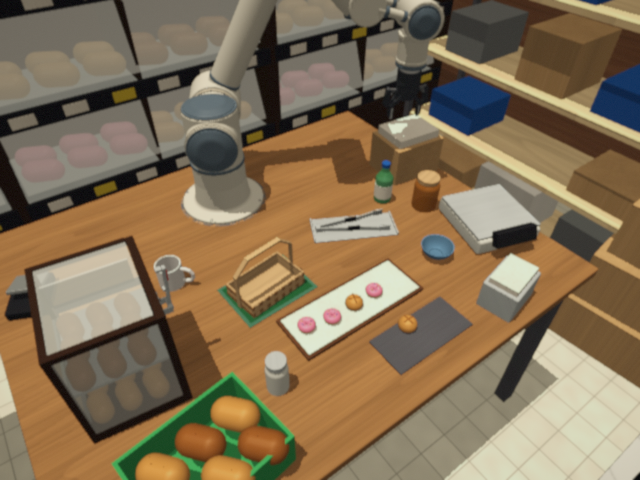

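View pics/top0.png

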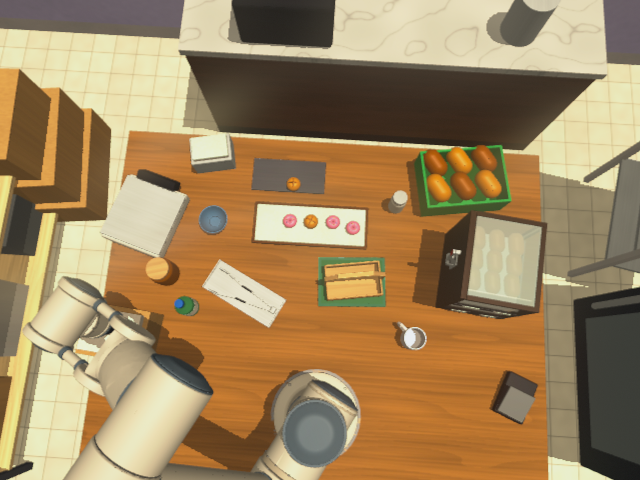

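The scene shows the case at left, with the folded hook on the side facing the mat, around (168,290). The mat with the basket is at (268,285) and the tongs plate at (352,227). The board row is pink, pink, roll, pink. In the top view the hook is at (453,257), the doughnuts at (289,221), (333,222) and (353,227), and the roll at (311,222).

```bash
cat > h.py <<'E'
from rig import manip
import numpy as np, cv2
from scipy.spatial.transform import Rotation as R
def cam(name,st=None):
    c=manip.calibration(name);K=c["intrinsics"]
    if name=="wrist":
        st=st or manip.state();T=np.eye(4);T[:3,:3]=R.from_rotvec(st["tool_rot"]).as_matrix();T[:3,3]=st["eef_pos"]
        M=np.linalg.inv(T@c["tool_from_camera"]);return K,M[:3,:3],M[:3,3]
    return K,cv2.Rodrigues(c["rvec"])[0],c["tvec"]
def xyz(d,C):
    K,Rm,t=C;v,u=np.mgrid[:480,:640]
    P=np.stack([(u-K[0,2])/K[0,0]*d,(v-K[1,2])/K[1,1]*d,d],-1)
    return (P-t)@Rm
def proj(p,C):
    K,Rm,t=C;q=(Rm@np.asarray(p).T).T+t;q=q@K.T;return q[...,:2]/q[...,2:]
def atz(uv,z,C):
    K,Rm,t=C;r=Rm.T@np.linalg.inv(K)@np.array([uv[0],uv[1],1.]);o=-Rm.T@t
    return o+r*(z-o[2])/r[2]
def tri(uvs,Cs):
    A=[];b=[]
    for uv,(K,Rm,t) in zip(uvs,Cs):
        r=Rm.T@np.linalg.inv(K)@np.array([uv[0],uv[1],1.]);r/=np.linalg.norm(r);Q=np.eye(3)-np.outer(r,r)
        A.append(Q);b.append(Q@(-Rm.T@t))
    A=np.vstack(A);b=np.hstack(b);p=np.linalg.lstsq(A,b,rcond=None)[0];return p,np.abs(A@p-b).max()
def totool(p,rot=None):
    "displacement of TCP target p (world) in tool axes"
    st=manip.state();return R.from_rotvec(st["tool_rot"]).inv().apply(np.asarray(p)-st["eef_pos"])
E
python3 - <<'E'
from h import *
out=[]
for n in("top","scene"):
    im,d=manip.get_image(n);C=cam(n);P=xyz(d,C);np.savez(f"{n}0.npz",im=im,d=d)
    hsv=cv2.cvtColor(im,cv2.COLOR_BGR2HSV);z=P[...,2]
    reg=(P[...,0]>.2)&(P[...,0]<1)&(abs(P[...,1])<.7)&(z>-.02)&(z<.4)
    print(n,"table z",np.median(z[reg&(z<.01)]))
    def seg(nm,m,mina=15):
        k,l,s,c=cv2.connectedComponentsWithStats((m&reg).astype(np.uint8))
        for i in range(1,k):
            if s[i,4]>=mina:
                q=P[l==i]; (cx,cy),(w,h),a=cv2.minAreaRect(q[:,:2].astype(np.float32)*1000)
                print(" ",nm,s[i,4],c[i].round(1),"mid",(np.array([cx,cy])/1000).round(3),"wh",round(w),round(h),"a",round(a,1),"z",np.percentile(q[:,2],[5,50,95]).round(3))
    H,S,V=hsv[...,0],hsv[...,1],hsv[...,2]
    seg("pink",((H>165)|(H<5))&(S>60)&(V>120)&(z>.0)&(z<.07))
    seg("green",(H>55)&(H<90)&(S>80)&(z<.03),60)
    seg("white",(S<50)&(V>140)&(z<.04),100)
    seg("red",((H>170)|(H<6))&(S>120)&(z>.15),3)
    seg("high",(z>.13)&(z<.28),20)
    seg("casetop",(z>.29),200)
def crop(n,x,y,w,h,s):
    im=np.load(f"{n}0.npz")["im"];return cv2.resize(im[y:y+h,x:x+w],None,fx=s,fy=s,interpolation=cv2.INTER_CUBIC)
a=crop("top",190,190,200,150,4);b=crop("top",400,200,160,120,5)
cv2.imwrite("pics/a.png",a);cv2.imwrite("pics/b.png",b)
E
```

```text
top table z 0.0006275434323089352
  pink 135 [289.4 220.4] mid [0.638 0.133] wh 43 45 a 21.5 z [0.027 0.034 0.041]
  pink 132 [332.5 221.8] mid [ 0.644 -0.016] wh 42 44 a 19.2 z [0.027 0.034 0.041]
  pink 136 [352.5 227.2] mid [ 0.628 -0.086] wh 42 44 a 27.1 z [0.028 0.034 0.041]
  green 67 [322.4 264.7] mid [ 0.484 -0.011] wh 74 62 a 3.8 z [-0.002  0.004  0.008]
  green 238 [350.1 300.2] mid [ 0.41  -0.096] wh 94 224 a 3.9 z [-0.004  0.003  0.009]
  white 3082 [307.6 224.9] mid [0.634 0.062] wh 132 377 a 0.4 z [0.006 0.012 0.019]
  white 2407 [243.9 293. ] mid [0.381 0.271] wh 268 107 a 62.8 z [-0.002  0.005  0.019]
  white 151 [410.1 337.5] mid [ 0.269 -0.299] wh 40 52 a 61.5 z [-0.001  0.004  0.011]
  high 1483 [465.7 274.7] mid [ 0.445 -0.433] wh 340 169 a 33.8 z [0.145 0.196 0.271]
  high 253 [355.  274.6] mid [ 0.445 -0.095] wh 15 175 a 9.0 z [0.135 0.158 0.164]
  high 72 [178.4 303.1] mid [0.321 0.447] wh 25 26 a 17.6 z [0.142 0.15  0.157]
  high 432 [134.4 315.1] mid [0.289 0.591] wh 141 51 a 63.2 z [0.134 0.143 0.174]
  high 34 [104.8 335.8] mid [0.206 0.648] wh 12 39 a 24.9
[... 1178 characters left out ...]
9 a 47.2 z [0.25  0.265 0.277]
  high 45 [389.6 112.8] mid [0.229 0.527] wh 16 24 a 61.2 z [0.253 0.267 0.279]
  high 1203 [409.5 137.5] mid [0.25  0.617] wh 170 109 a 86.2 z [0.134 0.166 0.177]
  high 75 [385.5 164.5] mid [0.32  0.445] wh 27 30 a 34.2 z [0.133 0.151 0.157]
  high 336 [258.1 252.8] mid [ 0.443 -0.101] wh 20 177 a 8.7 z [0.134 0.16  0.165]
  high 266 [166.1 297.4] mid [ 0.506 -0.378] wh 30 41 a 84.0 z [0.186 0.207 0.27 ]
  high 6000 [115.6 368.7] mid [ 0.617 -0.521] wh 220 10 a 83.2 z [0.139 0.211 0.273]
  casetop 943 [405.4  90.6] mid [0.256 0.568] wh 148 64 a 62.5 z [0.299 0.341 0.393]
  casetop 12026 [ 89.6 299.7] mid [ 0.489 -0.506] wh 220 268 a 83.2 z [0.302 0.305 0.308]
```

View pics/a.png

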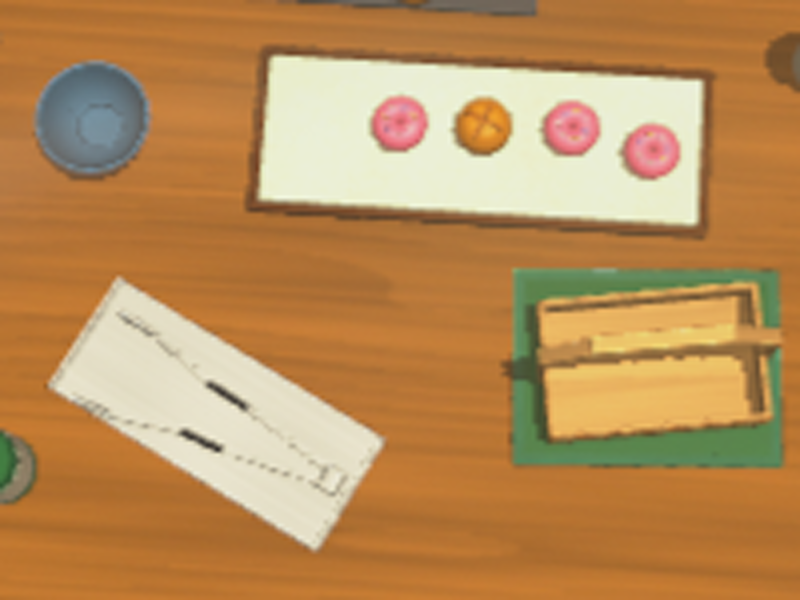

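View pics/b.png

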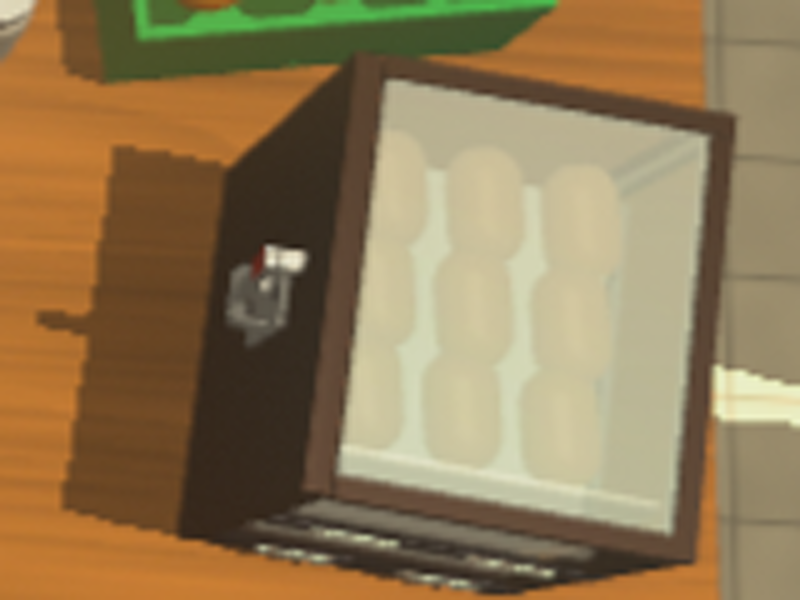

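The case reads (0.491, -0.504) with a yaw of about -6.7°, and its top height of 0.305 matches the text. The doughnuts are near (0.638, 0.133), (0.644, -0.016) and (0.628, -0.086). The tongs point to image upper-left, and the basket bar runs roughly along world y. Next I'll write a planning helper and work out the move above the hook.

```bash
cat >> h.py <<'E'
def plan(*wps):
    "wps: (x,y,z,yaw_deg of tool y), tool down; prints rows relative to present pose"
    st=manip.state();R0=R.from_rotvec(st["tool_rot"]);p0=st["eef_pos"];pp=p0;Rp=R0
    for x,y,z,ps in wps:
        a=np.radians(ps);X=[-np.sin(a),np.cos(a),0];Y=[np.cos(a),np.sin(a),0]
        Rt=R.from_matrix(np.array([X,Y,[0,0,-1]]).T);p=np.array([x,y,z])
        d=R0.inv().apply(p-p0);rv=(R0.inv()*Rt).as_rotvec()
        n=max(np.linalg.norm(p-pp)/.0417,(Rp.inv()*Rt).magnitude()/.125)
        print("[%.3f,%.3f,%.3f, %.3f,%.3f,%.3f]"%(*d,*rv),"rows",round(n,1));pp=p;Rp=Rt
CY=-6.7
def case(x,y,z):
    a=np.radians(CY);return np.array([.491+x*np.cos(a)-y*np.sin(a),-.5045+x*np.sin(a)+y*np.cos(a),z])
E
python3 - <<'E'
from h import *
h=case(0,.132,.19);print(h)
plan((.247,.574,.40,66.7),(.40,.1,.42,20),(h[0],h[1]+.0,.40,CY))
for n in("top","scene"):
    C=cam(n);print(n,"tip",proj(case(0,.132,.305),C),"hinge",proj(case(0,.132,.19),C))
E
```

```text
[ 0.50640054 -0.37340147  0.19      ]
[0.000,-0.000,-0.169, -0.001,-0.000,-0.000] rows 4.1
[-0.328,-0.375,-0.189, -0.001,0.000,0.815] rows 12.0
[-0.613,-0.767,-0.169, -0.001,0.000,1.281] rows 11.6
top tip [457.85074035 251.83048106] hinge [447.52415044 259.06804251]
scene tip [158.72437587 268.25797434] hinge [169.93149882 304.08720796]
```

The predicted tip in the top view, (457.9, 251.8), matches what I read, (457, 252). Moving above the hook.

```bash
python3 drive.py '[[0,0,-0.08,0,0,0],[0,0,-0.169,0,0,0],[0,0,-0.169,0,0,0],[0,0,-0.169,0,0,0],[-0.1,-0.12,-0.18,0,0,0.25],[-0.328,-0.375,-0.189,0,0,0.815],[-0.328,-0.375,-0.189,0,0,0.815],[-0.328,-0.375,-0.189,0,0,0.815],[-0.328,-0.375,-0.189,0,0,0.815],[-0.328,-0.375,-0.189,0,0,0.815],[-0.328,-0.375,-0.189,0,0,0.815],[-0.328,-0.375,-0.189,0,0,0.815],[-0.328,-0.375,-0.189,0,0,0.815],[-0.328,-0.375,-0.189,0,0,0.815],[-0.328,-0.375,-0.189,0,0,0.815],[-0.328,-0.375,-0.189,0,0,0.815]]' 0.05 30
python3 - <<'E'
from h import *
h=case(0,.132,.19)
plan((h[0],h[1],.40,CY))
E
```

```text
time_s: 1.53
eef_pos: [0.4001, 0.0977, 0.4205]
tool_rot: [1.802, 2.573, 0.0]
wrist_force: [1.0, -0.0, 0.2]
grip_width: 0.0499
grip_force: 0.0
[-0.479,-0.061,0.021, 0.000,0.000,0.466] rows 11.6
```

```bash
python3 drive.py '[[-0.479,-0.061,0.021,0,0,0.466],[-0.479,-0.061,0.021,0,0,0.466],[-0.479,-0.061,0.021,0,0,0.466],[-0.479,-0.061,0.021,0,0,0.466],[-0.479,-0.061,0.021,0,0,0.466],[-0.479,-0.061,0.021,0,0,0.466],[-0.479,-0.061,0.021,0,0,0.466],[-0.479,-0.061,0.021,0,0,0.466],[-0.479,-0.061,0.021,0,0,0.466],[-0.479,-0.061,0.021,0,0,0.466],[-0.479,-0.061,0.021,0,0,0.466],[-0.479,-0.061,0.021,0,0,0.466],[-0.479,-0.061,0.021,0,0,0.466],[-0.479,-0.061,0.021,0,0,0.466]]' 0.05
python3 - <<'E'
from h import *
st=manip.state();im,d=manip.get_image("wrist");C=cam("wrist",st);np.savez("w1.npz",im=im,d=d)
cv2.imwrite("pics/w1.png",im);print(proj(case(0,.132,.305),C),proj(case(0,.132,.19),C))
h=case(0,.132,.19);plan((h[0],h[1],.283,CY))
E
```

```text
time_s: 2.7
eef_pos: [0.5065, -0.3723, 0.3982]
tool_rot: [-2.348, -2.085, 0.0]
wrist_force: [0.2, 0.3, -0.4]
grip_width: 0.0499
grip_force: 0.0
[310.48176054 245.83753149] [311.21664183 205.86185342]
[-0.002,0.000,0.116, -0.001,-0.001,-0.001] rows 2.8
```

View pics/w1.png

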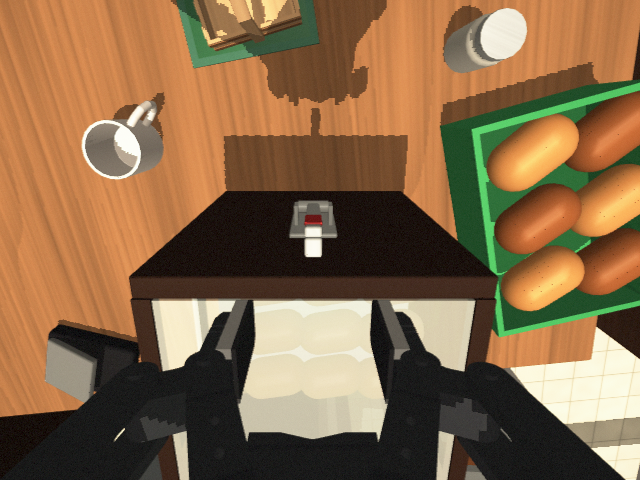

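The wrist view shows the folded hook with its white nose at (313,246) and red pad at (314,221). The fingers straddle it sideways. I'll check the depth of both spots.

```bash
python3 - <<'E'
from h import *
f=np.load("w1.npz");P=xyz(f["d"],cam("wrist"))
a=np.radians(CY);u=np.array([np.cos(a),np.sin(a)]);v=np.array([-np.sin(a),np.cos(a)])
for px in [(313,238),(313,246),(313,254),(308,246),(318,246),(314,221),(314,214),(310,290),(313,265),(200,265)]:
    p=P[px[1],px[0]];q=p[:2]-[.491,-.5045];print(px,p.round(4),"case",(q@u).round(4),(q@v).round(4))
E
```

```text
(313, 238) [ 0.5087 -0.3676  0.3037] case 0.0016 0.138
(313, 246) [ 0.5081 -0.3726  0.3057] case 0.0016 0.133
(313, 254) [ 0.5075 -0.3778  0.307 ] case 0.0016 0.1277
(308, 246) [ 0.5047 -0.3726  0.3046] case -0.0018 0.1326
(318, 246) [ 0.5115 -0.3731  0.3055] case 0.005 0.1329
(314, 221) [ 0.5105 -0.3583  0.295 ] case 0.0023 0.1475
(314, 214) [ 0.5101 -0.3631  0.2577] case 0.0024 0.1426
(310, 290) [ 0.5021 -0.4058  0.3043] case -0.0005 0.0994
(313, 265) [ 0.5056 -0.3946  0.286 ] case 0.0017 0.1108
(200, 265) [ 0.4215 -0.3851  0.2852] case -0.0829 0.1105
```

```bash
python3 - <<'E'
from h import *
g=case(.002,.135,.283);plan((*g,CY))
E
python3 drive.py '[[0.0,0.001,0.04,0,0,0],[0.0,0.001,0.08,0,0,0],[0.0,0.001,0.114,0,0,0],[0.0,0.001,0.114,0,0,0]]' 0.05 && python3 drive.py '[[0,0,0,0,0,0],[0,0,0,0,0,0],[0,0,0,0,0,0],[0,0,0,0,0,0],[0,0,0,0,0,0],[0,0,0,0,0,0]]' 0.005 30
python3 - <<'E'
from h import *
p0=manip.state()["eef_pos"]
for k in range(1,13):
    f=1.5*k/12;r=.105;print(k,round(r*np.sin(f),3),round(r*(1-np.cos(f)),3))
E
```

```text
[0.001,0.002,0.116, -0.001,-0.001,-0.001] rows 2.8
time_s: 3.08
eef_pos: [0.5053, -0.368, 0.2794]
tool_rot: [-2.339, -2.083, 0.002]
wrist_force: [-1.0, 0.5, -1.8]
grip_width: 0.0499
grip_force: 0.0
time_s: 3.58
eef_pos: [0.5072, -0.3717, 0.2884]
tool_rot: [2.346, 2.086, -0.001]
wrist_force: [-11.7, 3.2, 13.0]
grip_width: 0.0112
grip_force: 32.5
1 0.013 0.001
2 0.026 0.003
3 0.038 0.007
4 0.05 0.013
5 0.061 0.02
6 0.072 0.028
7 0.081 0.038
8 0.088 0.048
9 0.095 0.06
10 0.1 0.072
11 0.103 0.085
12 0.105 0.098
```

Gripped at 11.2 mm. Swinging it down along the arc.

```bash
python3 drive.py '[[0.007,0,0,0,0,0],[0.013,0,0.001,0,0,0],[0.026,0,0.003,0,0,0],[0.038,0,0.007,0,0,0],[0.05,0,0.013,0,0,0],[0.061,0,0.02,0,0,0],[0.072,0,0.028,0,0,0],[0.081,0,0.038,0,0,0],[0.088,0,0.048,0,0,0],[0.095,0,0.06,0,0,0],[0.1,0,0.072,0,0,0],[0.103,0,0.085,0,0,0],[0.105,0,0.098,0,0,0],[0.105,0,0.1,0,0,0],[0.105,0,0.1,0,0,0]]'
python3 drive.py '[[0,0,0,0,0,0],[0,0,0,0,0,0],[0,0,0,0,0,0],[0,0,0,0,0,0],[0,0,-0.04,0,0,0],[0,0,-0.08,0,0,0],[0,0,-0.12,0,0,0],[0.03,0,-0.16,0,0,0],[0.07,0,-0.19,0,0,0],[0.07,0,-0.19,0,0,0]]' 0.05
python3 - <<'E'
from h import *
st=manip.state();im,d=manip.get_image("wrist");C=cam("wrist",st);np.savez("w2.npz",im=im,d=d)
cv2.imwrite("pics/w2.png",im)
im2,_=manip.get_image("scene");np.savez("s2.npz",im=im2)
E
```

```text
time_s: 4.83
eef_pos: [0.5195, -0.2653, 0.1859]
tool_rot: [-2.345, -2.087, -0.001]
wrist_force: [-5.8, 14.6, 3.2]
grip_width: 0.011
grip_force: 40.1
time_s: 5.67
eef_pos: [0.5291, -0.1955, 0.3801]
tool_rot: [2.343, 2.085, 0.005]
wrist_force: [-0.1, -0.1, 0.1]
grip_width: 0.05
grip_force: 0.0
```

View pics/w2.png

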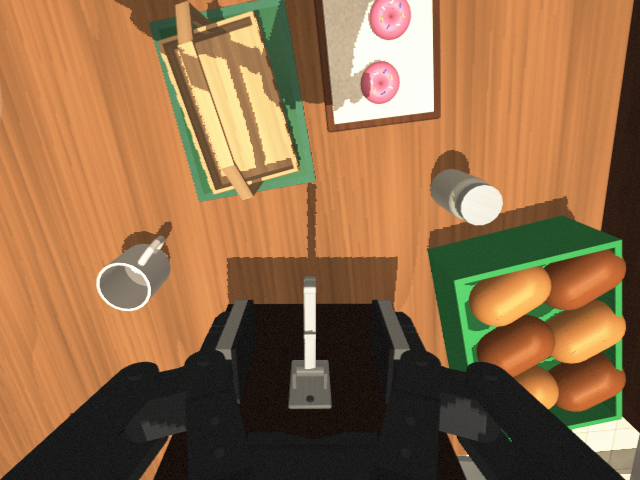

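The hook is unfolded, with its tip at (310,282) and ridge at (310,332). The basket and its bar are at upper left, with bar ends at about (185,20) and (240,185). Now I'll measure the arm and the bar.

```bash
python3 - <<'E'
from h import *
f=np.load("w2.npz");P=xyz(f["d"],cam("wrist"))
a=np.radians(CY);u=np.array([np.cos(a),np.sin(a)]);v=np.array([-np.sin(a),np.cos(a)])
for px in [(310,281),(310,295),(310,305),(310,315),(310,325),(310,345),(310,360)]:
    p=P[px[1],px[0]];q=p[:2]-[.491,-.5045];print(px,p.round(4),"case",(q@u).round(4),(q@v).round(4))
def bar(P,nm):
    m=(P[...,0]>.3)&(P[...,0]<.6)&(P[...,1]>-.22)&(P[...,1]<.03)&(P[...,2]>.148)&(P[...,2]<.19)
    q=P[m];c=q.mean(0);w=np.linalg.svd(q[:,:2]-c[:2],full_matrices=False)[2][0]
    if w[1]>0:w=-w
    t=(q[:,:2]-c[:2])@w
    print(nm,m.sum(),"rect",cv2.minAreaRect(q[:,:2].astype(np.float32)*1000),"dir",w,np.degrees(np.arctan2(w[1],w[0])),"ends",t.min(),t.max(),"c",c,"z",np.percentile(q[:,2],[5,50,95]))
bar(P,"wrist")
for n in("top","scene"): bar(xyz(np.load(n+"0.npz")["d"],cam(n)),n)
E
```

```text
(310, 281) [ 0.5216 -0.2611  0.2042] case 0.002 0.2453
(310, 295) [ 0.5196 -0.278   0.1995] case 0.002 0.2283
(310, 305) [ 0.5183 -0.2891  0.1989] case 0.002 0.2171
(310, 315) [ 0.5169 -0.3012  0.1971] case 0.002 0.2049
(310, 325) [ 0.5156 -0.3128  0.1967] case 0.002 0.1933
(310, 345) [ 0.5127 -0.3372  0.1951] case 0.0021 0.1687
(310, 360) [ 0.5104 -0.357   0.193 ] case 0.0021 0.1488
wrist 2328 rect ((445.0630187988281, -98.23532104492188), (14.724775314331055, 129.57945251464844), 9.09386157989502) dir [ 0.15384905 -0.98809436] -81.14994920813761 ends -0.06148423625002013 0.06812729020598443 c [ 0.44504821 -0.09486373  0.15668339] z [0.15126206 0.15733612 0.15874579]
top 195 rect ((445.18218994140625, -93.85688018798828), (14.929862022399902, 141.19754028320312), 9.022163391113281) dir [ 0.14711117 -0.98911996] -81.54044840244804 ends -0.07059995632315656 0.07065382978739841 c [ 0.44501414 -0.09382977  0.15884136] z [0.15032638 0.15936052 0.16483304]
scene 259 rect ((442.3247375488281, -99.67605590820312), (20.013736724853516, 142.1819610595703), 8.71763801574707) dir [ 0.1509617  -0.98853961] -81.31733730531916 ends -0.07558763132903505 0.06659203645553328 c [ 0.44490435 -0.10383118  0.16038625] z [0.15149107 0.16141199 0.16515139]
```

Arm slope is about 4° and the tip is 0.246 out, so the hook is fully down. The bar centre is (0.445, -0.096) along -81.2°, top at about 0.158, which agrees with mat plus 157 mm. I'll grasp the bar 38 mm towards its +y end.

```bash
python3 - <<'E'
from h import *
plan((.439,-.0585,.25,8.8),(.439,-.0585,.1375,8.8))
E
```

```text
[0.127,-0.106,0.127, 0.004,0.002,-0.268] rows 5.0
[0.127,-0.106,0.240, 0.004,0.002,-0.268] rows 2.7
```

```bash
python3 drive.py '[[0.127,-0.106,0.127,0,0,-0.27],[0.127,-0.106,0.127,0,0,-0.27],[0.127,-0.106,0.127,0,0,-0.27],[0.127,-0.106,0.127,0,0,-0.27],[0.127,-0.106,0.127,0,0,-0.27],[0.127,-0.106,0.127,0,0,-0.27],[0.127,-0.106,0.127,0,0,-0.27],[0.127,-0.106,0.167,0,0,-0.27],[0.127,-0.106,0.2,0,0,-0.27],[0.127,-0.106,0.23,0,0,-0.27],[0.127,-0.106,0.24,0,0,-0.27],[0.127,-0.106,0.24,0,0,-0.27],[0.127,-0.106,0.24,0,0,-0.27]]' 0.06
python3 - <<'E'
from h import *
im,d=manip.get_image("wrist");cv2.imwrite("pics/w3.png",im);plan((.439,-.0585,.1375,8.8))
E
```

```text
time_s: 6.85
eef_pos: [0.4381, -0.0599, 0.1351]
tool_rot: [-2.046, -2.384, 0.001]
wrist_force: [0.3, 0.7, 0.1]
grip_width: 0.0601
grip_force: 0.0
[0.001,0.001,-0.002, 0.001,0.001,-0.001] rows 0.1
```

View pics/w3.png

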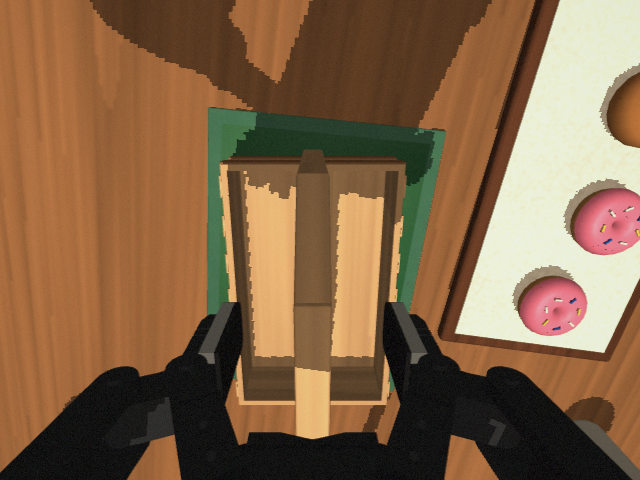

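The bar runs centred between the open fingers, at column ~313. I'll close and lift.

```bash
python3 drive.py '[[0,0,0,0,0,0],[0,0,0,0,0,0],[0,0,0,0,0,0],[0,0,0,0,0,0],[0,0,0,0,0,0],[0,0,0,0,0,0],[0,0,0,0,0,0],[0,0,0,0,0,0]]' 0.005 70
python3 drive.py '[[0,0,-0.01,0,0,0],[0,0,-0.03,0,0,0],[0,0,-0.06,0,0,0],[0,0,-0.09,0,0,0],[0,0,-0.12,0,0,0],[0,0,-0.135,0,0,0],[0,0,-0.135,0,0,0]]'
python3 - <<'E'
from h import *
g=case(-.036,.345,0);plan((g[0],g[1],.27,83.3),(g[0],g[1],.215,83.3));print(g)
E
```

```text
time_s: 7.57
eef_pos: [0.4381, -0.0591, 0.136]
tool_rot: [2.044, 2.384, 0.001]
wrist_force: [-2.1, 0.3, 11.6]
grip_width: 0.0123
grip_force: 68.1
time_s: 8.15
eef_pos: [0.439, -0.0593, 0.2736]
tool_rot: [2.041, 2.381, 0.004]
wrist_force: [0.3, 0.5, -2.2]
grip_width: 0.0127
grip_force: 68.6
[-0.106,0.041,0.004, 0.003,0.005,-1.301] rows 10.4
[-0.106,0.041,0.059, 0.003,0.005,-1.301] rows 1.3
[ 0.49549726 -0.15765598  0.        ]
```

```bash
python3 drive.py '[[-0.03,0.01,0,0,0,-0.12],[-0.05,0.02,0,0,0,-0.24],[-0.07,0.03,0,0,0,-0.36],[-0.09,0.035,0.002,0,0,-0.48],[-0.1,0.04,0.004,0,0,-0.6],[-0.106,0.041,0.004,0,0,-0.72],[-0.106,0.041,0.004,0,0,-0.84],[-0.106,0.041,0.004,0,0,-0.96],[-0.106,0.041,0.004,0,0,-1.08],[-0.106,0.041,0.004,0,0,-1.2],[-0.106,0.041,0.004,0,0,-1.3],[-0.106,0.041,0.004,0,0,-1.3],[-0.106,0.041,0.054,0,0,-1.3],[-0.106,0.041,0.054,0,0,-1.3],[-0.106,0.041,0.054,0,0,-1.3],[-0.106,0.041,0.054,0,0,-1.3],[-0.106,0.041,0.054,0,0,-1.3],[-0.106,0.041,0.054,0,0,-1.3]]'
python3 - <<'E'
from h import *
st=manip.state();im,d=manip.get_image("scene");cv2.imwrite("pics/s4.png",cv2.resize(im[200:350,60:260],None,fx=3,fy=3,interpolation=cv2.INTER_CUBIC))
P=xyz(d,cam("scene"));m=(P[...,0]>.38)&(P[...,0]<.66)&(P[...,1]>-.22)&(P[...,1]<-.09)&(P[...,2]>.215)&(P[...,2]<.245)
print(m.sum(),cv2.minAreaRect(P[m][:,:2].astype(np.float32)*1000),P[m][:,2].min(),P[m][:,2].max())
g=case(-.036,.2065,0);plan((g[0],g[1],.219,83.3),(g[0],g[1],.1825,83.3))
E
```

```text
time_s: 9.65
eef_pos: [0.4949, -0.1577, 0.2175]
tool_rot: [0.186, 3.134, -0.001]
wrist_force: [-0.1, -0.5, -2.8]
grip_width: 0.0124
grip_force: 68.8
357 ((549.1116333007812, -159.29293823242188), (39.692596435546875, 140.86192321777344), 89.52641296386719) 0.21517633494564442 0.2449991487839619
[-0.001,-0.138,-0.002, -0.001,0.002,-0.001] rows 3.3
[-0.001,-0.138,0.035, -0.001,0.002,-0.001] rows 0.9
```

View pics/s4.png

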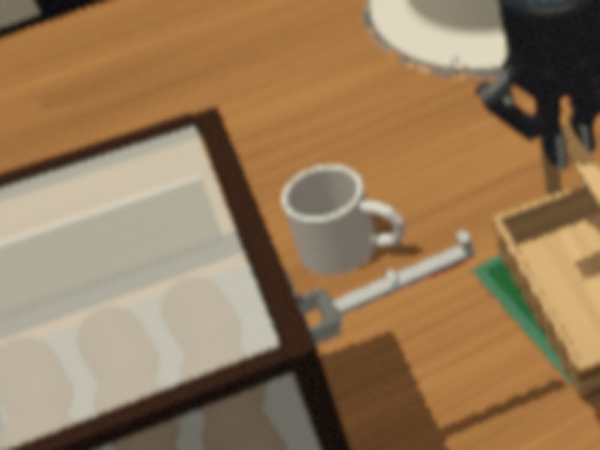

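The hook is fully down, with its nose at (463,238) in the crop. The held basket is outside it with the bar above the nose. I'll move in, then lower.

```bash
python3 drive.py '[[0,-0.03,-0.002,0,0,0],[0,-0.06,-0.002,0,0,0],[0,-0.09,-0.002,0,0,0],[0,-0.12,-0.002,0,0,0],[0,-0.138,-0.002,0,0,0],[0,-0.138,-0.002,0,0,0],[0,-0.138,0.012,0,0,0],[0,-0.138,0.022,0,0,0],[0,-0.138,0.03,0,0,0],[0,-0.138,0.034,0,0,0],[0,-0.138,0.034,0,0,0],[0,-0.138,0.034,0,0,0]]'
python3 - <<'E'
from h import *
im,d=manip.get_image("wrist");cv2.imwrite("pics/w5.png",im);g=case(-.036,.2065,0);plan((g[0],g[1],.1825,83.3))
E
```

```text
time_s: 10.7
eef_pos: [0.478, -0.2941, 0.1825]
tool_rot: [-0.184, -3.136, -0.0]
wrist_force: [-3.1, 0.4, 3.1]
grip_width: 0.0124
grip_force: 69.3
[-0.001,-0.001,0.000, 0.000,-0.000,-0.000] rows 0.0
```

View pics/w5.png

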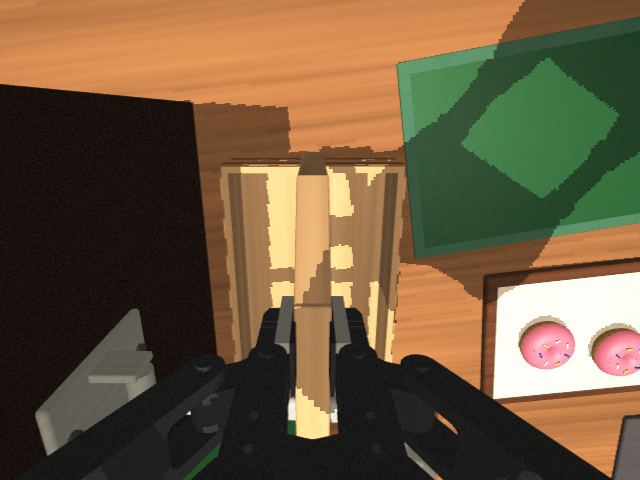

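The bar rests on the arm: the vertical force went from -2.8 to +3.1 N. Releasing and rising.

```bash
python3 drive.py '[[0,0,0,0,0,0],[0,0,0,0,0,0],[0,0,0,0,0,0],[0,0,0,0,0,0],[0,0,0,0,0,0],[0,0,-0.02,0,0,0],[0,0,-0.05,0,0,0],[0,0,-0.09,0,0,0],[0,0.02,-0.13,0,0,0],[0,0.06,-0.15,0,0,0],[0,0.1,-0.15,0,0,0],[0,0.1,-0.15,0,0,0],[0,0.1,-0.15,0,0,0],[0,0.1,-0.15,0,0,0]]' 0.05
python3 - <<'E'
from h import *
im,d=manip.get_image("scene");C=cam("scene");P=xyz(d,C);a=case(0.002,.2065,.199);print("saddle px",proj(a,C))
cv2.imwrite("pics/s6.png",np.hstack([cv2.resize(im[220:370,120:253],None,fx=3,fy=3,interpolation=cv2.INTER_CUBIC),cv2.resize(im[200:275,300:410],None,fx=3.6,fy=6,interpolation=cv2.INTER_CUBIC)]))
m=(P[...,0]>.38)&(P[...,0]<.66)&(P[...,1]>-.34)&(P[...,1]<-.22)&(P[...,2]>.19)&(P[...,2]<.23)
q=P[m];print(m.sum(),cv2.minAreaRect(q[:,:2].astype(np.float32)*1000),q[:,2].min(),q[:,2].max())
E
```

```text
time_s: 11.92
eef_pos: [0.4898, -0.1952, 0.3322]
tool_rot: [0.183, 3.136, -0.001]
wrist_force: [0.6, -0.5, -0.2]
grip_width: 0.05
grip_force: 0.0
saddle px [201.61099651 289.88772848]
507 ((517.9414672851562, -301.885986328125), (73.09942626953125, 132.81369018554688), 57.67646026611328) 0.19013295586584125 0.2192603846172823
```

View pics/s6.png

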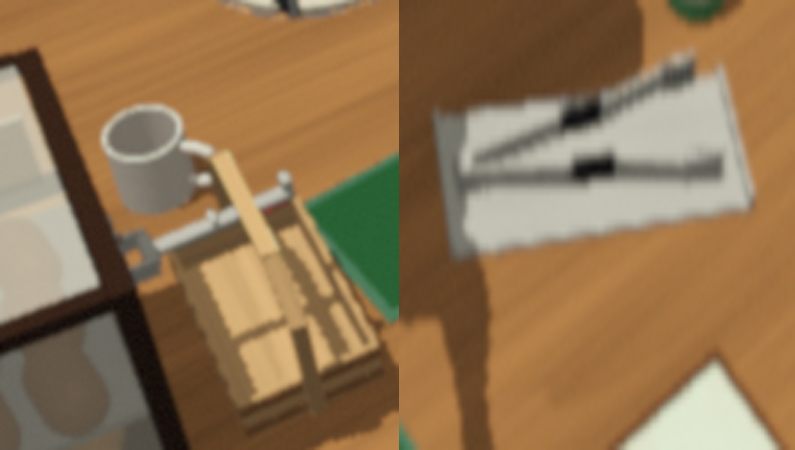

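The basket hangs on the hook behind the nose (crop (285,185)). The right crop shows the tongs with pads at (582,112) and (594,165). I'll check whether the basket is centred and level, and locate the tongs.

```bash
python3 - <<'E'
from h import *
a=np.radians(CY);u=np.array([np.cos(a),np.sin(a)]);v=np.array([-np.sin(a),np.cos(a)])
tp=None
for n in("top","scene"):
    im,d=manip.get_image(n);C=cam(n);P=xyz(d,C)
    q=P.reshape(-1,3);cx=(q[:,:2]-[.491,-.5045])@u;cy=(q[:,:2]-[.491,-.5045])@v
    m=(abs(cx)>.01)&(abs(cx)<.13)&(cy>.18)&(cy<.235)&(q[:,2]>.19)&(q[:,2]<.225)
    print(n,m.sum(),"bar x",cx[m].min(),cx[m].max(),"y",np.median(cy[m]),"z fit",np.polyfit(cx[m],q[m,2],1) if m.sum()>5 else 0)
    m=(abs(cx)<.12)&(cy>.12)&(cy<.29)&(q[:,2]>.075)&(q[:,2]<.11)
    x0,x1=cx[m].min(),cx[m].max();print(" rim",m.sum(),x0,x1,cy[m].min(),cy[m].max())
    for s in(-1,1):
        mm=m&(s*cx>.07);print("  end",s,np.percentile(q[mm,2],90) if mm.sum() else None)
    # tongs black pads
    hsv=cv2.cvtColor(im,cv2.COLOR_BGR2HSV)
    b=(hsv[...,2]<60)&(P[...,0]>.28)&(P[...,0]<.48)&(P[...,1]>.15)&(P[...,1]<.4)&(P[...,2]<.05)
    k,l,s,c=cv2.connectedComponentsWithStats(b.astype(np.uint8))
    for i in range(1,k):
        if s[i,4]>8:
            w=P[l==i];print("  pad",s[i,4],c[i].round(1),w.mean(0).round(4),np.median(w,0).round(4),"zmax",w[:,2].max().round(4), "at z.023",atz(c[i],.023,C).round(4))
    w=(hsv[...,1]<50)&(hsv[...,2]>140)&(P[...,0]>.24)&(P[...,0]<.52)&(P[...,1]>.13)&(P[...,1]<.42)&(P[...,2]<.03)
    r=cv2.minAreaRect(P[w][:,:2].astype(np.float32)*1000);print("  plate",r)
E
```

```text
top 40 bar x -0.05007260642949956 -0.010814710868436486 y 0.21267997646851988 z fit [-0.02819189  0.20558881]
 rim 147 -0.09236622486160263 0.007488626723659294 0.1517463645906016 0.27028164769966934
  end -1 0.10021040080104304
  end 1 None
  plate ((415.4444885253906, 338.0180358886719), (115.81549072265625, 107.1132583618164), 62.51449966430664)
scene 273 bar x -0.06655059456391393 0.07520998886626068 y 0.20646547676349955 z fit [-0.07792609  0.20714068]
 rim 873 -0.09440598977718946 0.09808176544539485 0.14911842669415823 0.26683097492117985
  end -1 0.09576961379593914
  end 1 0.097610424355025
  pad 26 [350.5 218.7] [0.356  0.2768 0.0198] [0.3564 0.2777 0.0197] zmax 0.0271 at z.023 [0.3589 0.2743 0.023 ]
  pad 24 [353.4 227.8] [0.3943 0.2583 0.0173] [0.3942 0.2573 0.0178] zmax 0.0245 at z.023 [0.3992 0.2539 0.023 ]
  plate ((383.13421630859375, 274.87969970703125), (254.44021606445312, 116.60295104980469), 62.628578186035156)
```

The basket is centred to within 2 mm, level, and 0.2065 out as expected. Moving to look at the tongs.

```bash
python3 - <<'E'
from h import *
plan((.376,.266,.20,152))
E
```

```text
[0.168,0.445,0.132, 0.000,-0.001,-1.201] rows 11.8
```

```bash
python3 drive.py '[[0.168,0.445,0.132,0,0,-1.2],[0.168,0.445,0.132,0,0,-1.2],[0.168,0.445,0.132,0,0,-1.2],[0.168,0.445,0.132,0,0,-1.2],[0.168,0.445,0.132,0,0,-1.2],[0.168,0.445,0.132,0,0,-1.2],[0.168,0.445,0.132,0,0,-1.2],[0.168,0.445,0.132,0,0,-1.2],[0.168,0.445,0.132,0,0,-1.2],[0.168,0.445,0.132,0,0,-1.2],[0.168,0.445,0.132,0,0,-1.2],[0.168,0.445,0.132,0,0,-1.2],[0.168,0.445,0.132,0,0,-1.2],[0.168,0.445,0.132,0,0,-1.2],[0.168,0.445,0.132,0,0,-1.2]]' 0.08
python3 - <<'E'
from h import *
st=manip.state();im,d=manip.get_image("wrist");cv2.imwrite("pics/w7.png",im);np.savez("w7.npz",im=im,d=d,e=st["eef_pos"],r=st["tool_rot"])
C=cam("wrist",st);P=xyz(d,C);hsv=cv2.cvtColor(im,cv2.COLOR_BGR2HSV)
b=(hsv[...,2]<70)&(P[...,0]>.28)&(P[...,0]<.48)&(P[...,1]>.15)&(P[...,1]<.4)&(P[...,2]<.05)&(P[...,2]>.012)
k,l,s,c=cv2.connectedComponentsWithStats(b.astype(np.uint8))
for i in range(1,k):
    if s[i,4]>60:
        w=P[l==i];print("  pad",s[i,4],c[i].round(1),cv2.minAreaRect(w[:,:2].astype(np.float32)*1000),"z",np.percentile(w[:,2],[5,50,95]).round(4))
E
```

```text
time_s: 13.32
eef_pos: [0.3757, 0.2658, 0.2001]
tool_rot: [1.618, -2.692, 0.0]
wrist_force: [0.1, -0.9, 0.2]
grip_width: 0.0794
grip_force: 0.0
  pad 251 [338.8 210.8] ((355.6396789550781, 276.96337890625), (38.98637771606445, 5.448937892913818), 69.64131164550781) z [0.0203 0.0223 0.0237]
  pad 279 [291.2 213.9] ((395.0293273925781, 259.8296203613281), (38.92401885986328, 5.930555820465088), 62.39719772338867) z [0.0204 0.0221 0.0234]
```

View pics/w7.png

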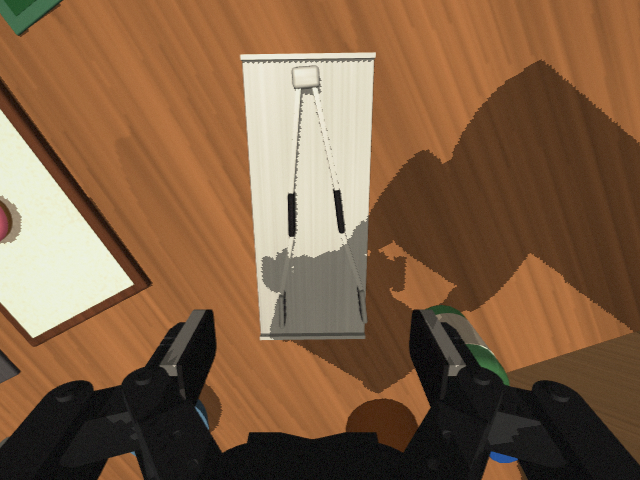

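The tongs' pads are at (291,214) and (339,211), the pivot is at (306,77), and the jaws point down the image. Pad midpoint is (0.375, 0.268), top height 0.022, axis about 66°, all matching the given sizes.

```bash
python3 - <<'E'
from h import *
f=np.load("w7.npz");C=cam("wrist",{"eef_pos":f["e"],"tool_rot":f["r"]})
p=atz((306,77),.02,C);o=np.array([.3753,.2684]);w=o-p[:2];print(p,w,np.degrees(np.arctan2(w[1],w[0])),np.hypot(*w))
for j in((284,307),(362,305)):print(atz(j,.022,C))
plan((.3753,.2684,.06,156),(.3753,.2684,.004,156))
E
```

```text
[0.32936951 0.16590996 0.02      ] [0.04593049 0.10249004] 65.86065837750306 0.11231126186551536
[0.446114   0.33770509 0.022     ]
[0.37791336 0.37146345 0.022     ]
[-0.002,0.002,0.140, -0.000,-0.000,-0.071] rows 3.4
[-0.002,0.002,0.196, -0.000,-0.000,-0.071] rows 1.3
```

```bash
python3 drive.py '[[-0.002,0.002,0.035,0,0,-0.07],[-0.002,0.002,0.07,0,0,-0.07],[-0.002,0.002,0.105,0,0,-0.07],[-0.002,0.002,0.14,0,0,-0.07],[-0.002,0.002,0.165,0,0,-0.07],[-0.002,0.002,0.185,0,0,-0.07],[-0.002,0.002,0.195,0,0,-0.07],[-0.002,0.002,0.195,0,0,-0.07],[-0.002,0.002,0.195,0,0,-0.07]]' 0.075
python3 drive.py '[[0,0,0,0,0,0],[0,0,0,0,0,0],[0,0,0,0,0,0],[0,0,0,0,0,0],[0,0,0,0,0,0],[0,0,0,0,0,0]]' 0.045 20
```

```text
time_s: 14.12
eef_pos: [0.375, 0.2681, 0.0054]
tool_rot: [1.709, -2.636, 0.0]
wrist_force: [1.0, -0.7, -0.2]
grip_width: 0.0748
grip_force: 0.0
time_s: 14.62
eef_pos: [0.3752, 0.2694, 0.0065]
tool_rot: [-1.71, 2.633, -0.001]
wrist_force: [0.6, -2.4, 11.5]
grip_width: 0.0448
grip_force: 8.4
```

Pads are squeezed to 44.8 mm. Lifting and moving towards the board, starting with a fresh look at the doughnuts.

```bash
python3 drive.py '[[0,0,-0.01,0,0,0],[0,0,-0.03,0,0,0],[0,0,-0.06,0,0,0],[0,0,-0.1,0,0,0],[0,0,-0.13,0,0,0],[0,0,-0.13,0,0,0]]'
python3 - <<'E'
from h import *
for n in("top","scene"):
    im,d=manip.get_image(n);C=cam(n);P=xyz(d,C);hsv=cv2.cvtColor(im,cv2.COLOR_BGR2HSV);z=P[...,2];H,S,V=cv2.split(hsv)
    if n=="scene": cv2.imwrite("pics/s8.png",cv2.resize(im[150:330,270:470],None,fx=3.5,fy=3.5,interpolation=cv2.INTER_CUBIC))
    m=((H>165)|(H<5))&(S>60)&(V>110)&(z>.005)&(z<.07)&(P[...,0]>.53)&(P[...,0]<.75)&(abs(P[...,1])<.3)
    k,l,s,c=cv2.connectedComponentsWithStats(m.astype(np.uint8))
    for i in range(1,k):
        if s[i,4]>30: 
            q=P[l==i];print(n,s[i,4],"mid",np.array(cv2.minEnclosingCircle(q[:,:2].astype(np.float32)*1000)[0]).round(1),"px@z.03",atz(c[i],.03,C).round(4),q[:,2].max().round(3))
E
```

```text
time_s: 15.12
eef_pos: [0.3767, 0.2704, 0.141]
tool_rot: [-1.707, 2.627, -0.001]
wrist_force: [0.8, 0.9, -0.4]
grip_width: 0.0449
grip_force: 4.9
top 135 mid [638.3 133.5] px@z.03 [0.6385 0.1334 0.03  ] 0.045
top 134 mid [644.1 -15.9] px@z.03 [ 0.6433 -0.0158  0.03  ] 0.047
top 134 mid [627.9 -86.2] px@z.03 [ 0.6284 -0.0861  0.03  ] 0.045
scene 177 mid [641.5 127.8] px@z.03 [0.6393 0.1303 0.03  ] 0.045
scene 206 mid [646.3 -20.7] px@z.03 [ 0.6445 -0.0185  0.03  ] 0.046
scene 214 mid [631.3 -90.4] px@z.03 [ 0.6288 -0.089   0.03  ] 0.044
```

View pics/s8.png

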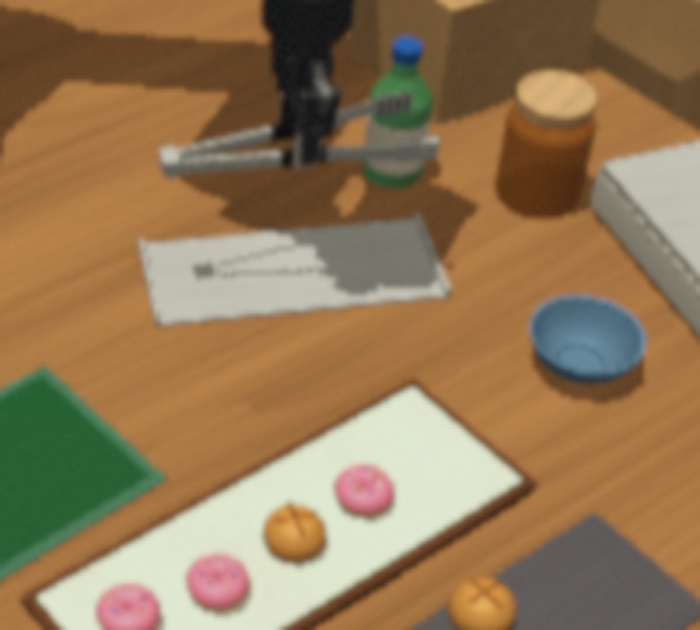

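The tongs are held level. Doughnuts (averaged): (0.639, 0.132), (0.644, -0.017), (0.6285, -0.087). I'll start with the end one.

```bash
python3 - <<'E'
from h import *
plan((.5305,-.087,.12,90),(.5305,-.087,.020,90))
E
```

```text
[0.263,-0.287,0.017, -0.000,0.004,1.152] rows 9.3
[0.263,-0.287,0.117, -0.000,0.004,1.152] rows 2.4
```

```bash
python3 drive.py '[[0.03,-0.03,0,0,0,0.12],[0.263,-0.287,0.017,0,0,1.15],[0.263,-0.287,0.017,0,0,1.15],[0.263,-0.287,0.017,0,0,1.15],[0.263,-0.287,0.017,0,0,1.15],[0.263,-0.287,0.017,0,0,1.15],[0.263,-0.287,0.017,0,0,1.15],[0.263,-0.287,0.017,0,0,1.15],[0.263,-0.287,0.017,0,0,1.15],[0.263,-0.287,0.017,0,0,1.15],[0.263,-0.287,0.017,0,0,1.15],[0.263,-0.287,0.017,0,0,1.15],[0.263,-0.287,0.017,0,0,1.15],[0.263,-0.287,0.017,0,0,1.15]]'
python3 - <<'E'
from h import *
st=manip.state();im,d=manip.get_image("wrist");C=cam("wrist",st);P=xyz(d,C);cv2.imwrite("pics/w9.png",im)
hsv=cv2.cvtColor(im,cv2.COLOR_BGR2HSV);H,S,V=cv2.split(hsv);z=P[...,2]
m=((H>165)|(H<5))&(S>60)&(V>90)&(z>.015)&(z<.06)
k,l,s,c=cv2.connectedComponentsWithStats(m.astype(np.uint8))
for i in range(1,k):
    if s[i,4]>200: print(s[i,4],c[i].round(),np.array(cv2.minEnclosingCircle(P[l==i][:,:2].astype(np.float32)*1000)).tolist() if 0 else cv2.minEnclosingCircle(P[l==i][:,:2].astype(np.float32)*1000))
plan((.5305,-.087,.020,90))
E
```

```text
time_s: 16.38
eef_pos: [0.529, -0.0867, 0.1179]
tool_rot: [0.006, -3.14, -0.001]
wrist_force: [-0.1, -0.1, -0.2]
grip_width: 0.045
grip_force: 4.9
2707 [310. 367.] ((627.4484252929688, -87.86419677734375), 23.934247970581055)
2755 [597. 381.] ((638.689697265625, 130.7919921875), 24.08625602722168)
[-0.001,-0.000,0.098, 0.000,-0.001,0.004] rows 2.4
```

View pics/w9.png

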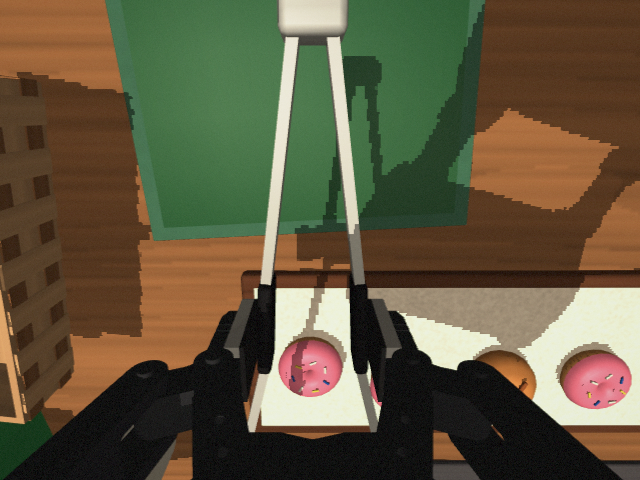

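The wrist view shows the tongs symmetric about the doughnut at (310,367), which reads (0.6274, -0.0879), lined up to about 1 mm. Descend and squeeze.

```bash
python3 drive.py '[[0,-0.001,0.03,0,0,0],[0,-0.001,0.06,0,0,0],[0,-0.001,0.08,0,0,0],[0,-0.001,0.092,0,0,0],[0,-0.001,0.098,0,0,0],[0,-0.001,0.098,0,0,0],[0,-0.001,0.098,0,0,0]]'
python3 drive.py '[[0,0,0,0,0,0],[0,0,0,0,0,0],[0,0,0,0,0,0],[0,0,0,0,0,0],[0,0,0,0,0,0],[0,0,0,0,0,0],[0,0,0,0,0,0],[0,0,0,0,0,0]]' 0.02 22
python3 drive.py '[[0,0,-0.01,0,0,0],[0,0,-0.03,0,0,0],[0,0,-0.06,0,0,0],[0,0,-0.09,0,0,0],[0,0,-0.12,0,0,0],[0,0,-0.135,0,0,0],[0,0,-0.135,0,0,0]]'
python3 - <<'E'
from h import *
g=case(.002+.038,.2065+.098-.005,.165);print(g)
plan((.50,-.06,.165,60),(.49,-.06,.165,-6.7),(*g,-6.7),(g[0],g[1],.115,-6.7))
E
```

```text
time_s: 17.02
eef_pos: [0.5299, -0.0884, 0.0207]
tool_rot: [-0.005, 3.141, -0.0]
wrist_force: [-0.2, -0.5, 0.2]
grip_width: 0.0447
grip_force: 4.9
time_s: 17.68
eef_pos: [0.5301, -0.0889, 0.0204]
tool_rot: [-0.003, 3.141, -0.0]
wrist_force: [1.0, 0.6, 2.4]
grip_width: 0.033
grip_force: 26.0
time_s: 18.27
eef_pos: [0.5309, -0.0892, 0.1591]
tool_rot: [-0.004, 3.137, -0.002]
wrist_force: [0.8, 0.8, -1.1]
grip_width: 0.0334
grip_force: 25.8
[ 0.56566971 -0.21171222  0.165     ]
[0.031,0.029,-0.006, -0.000,0.005,0.526] rows 4.2
[0.041,0.029,-0.006, 0.003,0.005,1.690] rows 9.3
[-0.035,-0.123,-0.006, 0.003,0.005,1.690] rows 4.1
[-0.034,-0.123,0.044, 0.003,0.005,1.690] rows 1.2
```

The doughnut is held (33.4 mm over the pads). Planning the entry into the hoop from outside, aligned with the case's y.

```bash
python3 - <<'E'
from h import *
a=case(.042,.4395,.16);b=case(.042,.3095,.12);print(a,b)
plan((*a,-6.7),(a[0],a[1],.12,-6.7),(*b,-6.7),(b[0],b[1],.107,-6.7))
E
```

```text
[ 0.58398996 -0.07290167  0.16      ] [ 0.56882276 -0.20201385  0.12      ]
[-0.053,0.016,-0.001, 0.003,0.005,1.690] rows 13.5
[-0.053,0.016,0.039, 0.003,0.005,1.690] rows 1.0
[-0.038,-0.113,0.039, 0.003,0.005,1.690] rows 3.1
[-0.037,-0.113,0.052, 0.003,0.005,1.690] rows 0.3
```

```bash
python3 drive.py '[[-0.005,0.002,0,0,0,0.09],[-0.01,0.004,0,0,0,0.19],[-0.015,0.006,0,0,0,0.29],[-0.02,0.008,0,0,0,0.39],[-0.025,0.01,0,0,0,0.49],[-0.03,0.012,0,0,0,0.59],[-0.035,0.014,0,0,0,0.69],[-0.04,0.016,0,0,0,0.79],[-0.045,0.016,0,0,0,0.89],[-0.05,0.016,0,0,0,0.99],[-0.053,0.016,0,0,0,1.09],[-0.053,0.016,0,0,0,1.19],[-0.053,0.016,0,0,0,1.29],[-0.053,0.016,0,0,0,1.39],[-0.053,0.016,0,0,0,1.49],[-0.053,0.016,0.01,0,0,1.59],[-0.053,0.016,0.025,0,0,1.69],[-0.053,0.016,0.039,0,0,1.69],[-0.053,0.016,0.039,0,0,1.69]]'
python3 - <<'E'
from h import *
im,d=manip.get_image("scene");cv2.imwrite("pics/s10.png",cv2.resize(im[190:340,130:330],None,fx=3.5,fy=3.5,interpolation=cv2.INTER_CUBIC))
b=case(.042,.3095,.12);plan((*b,-6.7),(b[0],b[1],.107,-6.7))
E
```

```text
time_s: 19.85
eef_pos: [0.5805, -0.0723, 0.1134]
tool_rot: [-2.344, -2.084, 0.005]
wrist_force: [-1.6, 0.7, -1.8]
grip_width: 0.033
grip_force: 25.8
[-0.130,0.003,-0.005, -0.004,-0.000,0.001] rows 3.1
[-0.130,0.003,0.008, -0.004,-0.000,0.001] rows 0.3
```

View pics/s10.png

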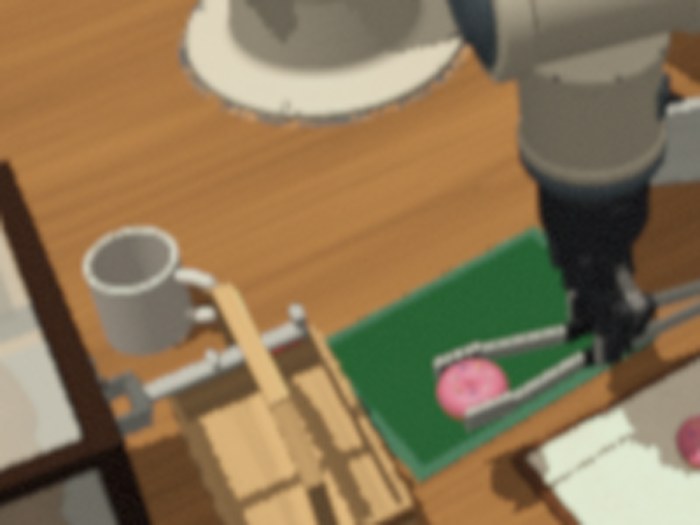

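The doughnut is held level between the jaws, just outside the basket (crop (472,388)). Entering.

```bash
python3 drive.py '[[-0.025,0,-0.002,0,0,0],[-0.055,0,-0.002,0,0,0],[-0.085,0.001,-0.002,0,0,0],[-0.11,0.002,-0.002,0,0,0],[-0.125,0.002,-0.002,0,0,0],[-0.13,0.002,-0.002,0,0,0],[-0.13,0.002,0.004,0,0,0],[-0.13,0.002,0.01,0,0,0],[-0.13,0.002,0.012,0,0,0],[-0.13,0.002,0.012,0,0,0]]'
python3 drive.py '[[0,0,0,0,0,0],[0,0,0,0,0,0],[0,0,0,0,0,0],[0,0,0,0,0,0],[0,0,0,0,0,0],[0,0,0,0,0,0]]' 0.045 20
python3 - <<'E'
from h import *
im,d=manip.get_image("scene");C=cam("scene");P=xyz(d,C);cv2.imwrite("pics/s11.png",cv2.resize(im[210:360,130:330],None,fx=3.5,fy=3.5,interpolation=cv2.INTER_CUBIC))
E
```

```text
time_s: 20.73
eef_pos: [0.5691, -0.2006, 0.1033]
tool_rot: [-2.345, -2.088, 0.001]
wrist_force: [-0.0, -0.1, -1.4]
grip_width: 0.0332
grip_force: 25.8
time_s: 21.23
eef_pos: [0.5696, -0.202, 0.1044]
tool_rot: [2.347, 2.088, 0.0]
wrist_force: [-0.2, -0.0, -0.9]
grip_width: 0.045
grip_force: 4.9
```

View pics/s11.png

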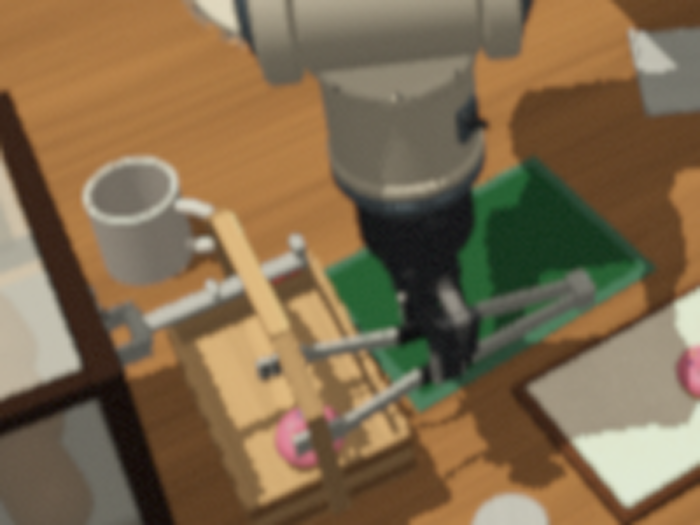

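Doughnut 1 lies in the basket at the far end, crop (305,440). That is 15 pictures viewed, one over the limit of 14, so I'll view no more and check by numbers only. Backing out towards doughnut 2.

```bash
cat >> h.py <<'E'
def donuts(names=("top","scene"),st=None):
    for n in names:
        st=manip.state();im,d=manip.get_image(n);C=cam(n,st);P=xyz(d,C);H,S,V=cv2.split(cv2.cvtColor(im,cv2.COLOR_BGR2HSV));z=P[...,2]
        m=((H>165)|(H<5))&(S>60)&(V>90)&(z>.005)&(z<.16)&(P[...,0]>.35)&(P[...,0]<.8)&(P[...,1]>-.36)&(P[...,1]<.3)
        k,l,s,c=cv2.connectedComponentsWithStats(m.astype(np.uint8))
        for i in range(1,k):
            if s[i,4]>(200 if n=="wrist" else 25):
                q=P[l==i];(x,y),r=cv2.minEnclosingCircle(q[:,:2].astype(np.float32)*1000)
                print(n,s[i,4],"px",c[i].round(),"mid %.1f %.1f r %.1f"%(x,y,r),"z",np.percentile(q[:,2],[5,50,95]).round(3))
E
python3 - <<'E'
from h import *
a=case(.042,.4395,.11)
plan((*a,-6.7),(a[0]-.02,a[1]+.01,.15,-6.7),(.546,-.018,.12,90))
E
```

```text
[0.130,-0.001,-0.006, 0.000,0.000,-0.000] rows 3.1
[0.138,-0.022,-0.046, 0.000,0.000,-0.000] rows 1.1
[0.180,-0.045,-0.016, 0.000,0.000,-1.688] rows 13.5
```

```bash
python3 drive.py '[[0.02,0,-0.006,0,0,0],[0.05,0,-0.006,0,0,0],[0.085,0,-0.006,0,0,0],[0.12,0,-0.006,0,0,0],[0.135,-0.01,-0.03,0,0,-0.06],[0.138,-0.022,-0.046,0,0,-0.18],[0.15,-0.03,-0.046,0,0,-0.3],[0.16,-0.035,-0.046,0,0,-0.42],[0.17,-0.04,-0.046,0,0,-0.54],[0.18,-0.045,-0.046,0,0,-0.66],[0.18,-0.045,-0.046,0,0,-0.78],[0.18,-0.045,-0.04,0,0,-0.9],[0.18,-0.045,-0.04,0,0,-1.02],[0.18,-0.045,-0.03,0,0,-1.14],[0.18,-0.045,-0.02,0,0,-1.26],[0.18,-0.045,-0.016,0,0,-1.38],[0.18,-0.045,-0.016,0,0,-1.5],[0.18,-0.045,-0.016,0,0,-1.62],[0.18,-0.045,-0.016,0,0,-1.688],[0.18,-0.045,-0.016,0,0,-1.688]]'
python3 drive.py '[[0,0,0,0,0,0],[0,0,0,0,0,0],[0,0,0,0,0,0]]'
python3 - <<'E'
from h import *
donuts(("wrist","top","scene"))
plan((.546,-.018,.020,90))
E
```

```text
time_s: 22.95
eef_pos: [0.5459, -0.018, 0.1203]
tool_rot: [-0.006, 3.142, 0.0]
wrist_force: [-0.3, 1.0, -0.4]
grip_width: 0.0451
grip_force: 4.9
time_s: 23.2
eef_pos: [0.5459, -0.018, 0.1203]
tool_rot: [0.003, 3.141, -0.0]
wrist_force: [0.7, -0.2, -0.3]
grip_width: 0.0453
grip_force: 4.9
wrist 2342 px [514. 355.] mid 636.6 130.6 r 23.2 z [0.028 0.035 0.037]
wrist 2671 px [313. 364.] mid 649.4 -19.6 r 29.5 z [0.028 0.034 0.037]
top 133 px [289. 220.] mid 639.6 133.7 r 23.4 z [0.026 0.035 0.042]
top 81 px [415. 247.] mid 558.4 -296.3 r 23.9 z [0.07  0.075 0.082]
scene 186 px [373. 289.] mid 640.2 128.0 r 23.9 z [0.029 0.037 0.042]
scene 206 px [332. 316.] mid 645.4 -19.8 r 22.6 z [0.029 0.037 0.042]
scene 146 px [213. 337.] mid 574.5 -307.5 r 39.7 z [0.069 0.078 0.125]
scene 38 px [225. 334.] mid 582.9 -291.2 r 31.7 z [0.071 0.078 0.144]
[-0.000,0.000,0.100, -0.000,0.000,-0.001] rows 2.4
```

Doughnut 2 is at about (0.644, -0.018), centred under the jaws (column 313). Doughnut 1's icing in the basket reads about z 0.075, so it sits on the basket floor. Grasping.

```bash
python3 drive.py '[[0,0,0.03,0,0,0],[0,0,0.06,0,0,0],[0,0,0.08,0,0,0],[0,0,0.092,0,0,0],[0,0,0.1,0,0,0],[0,0,0.1,0,0,0],[0,0,0.1,0,0,0]]'
python3 drive.py '[[0,0,0,0,0,0],[0,0,0,0,0,0],[0,0,0,0,0,0],[0,0,0,0,0,0],[0,0,0,0,0,0],[0,0,0,0,0,0],[0,0,0,0,0,0],[0,0,0,0,0,0]]' 0.02 22
python3 drive.py '[[0,0,-0.01,0,0,0],[0,0,-0.03,0,0,0],[0,0,-0.06,0,0,0],[0,0,-0.09,0,0,0],[0,0,-0.12,0,0,0],[0,0,-0.135,0,0,0],[0,0,-0.135,0,0,0],[0,0,-0.135,0,0,0]]'
python3 - <<'E'
from h import *
donuts(("scene",))
a=case(-.038,.4395,.16);b=case(-.038,.3095,.12)
plan((*a,-6.7),(a[0],a[1],.12,-6.7))
E
```

```text
time_s: 23.93
eef_pos: [0.546, -0.018, 0.0205]
tool_rot: [0.0, -3.142, -0.0]
wrist_force: [0.0, 0.2, 0.0]
grip_width: 0.045
grip_force: 4.9
time_s: 24.6
eef_pos: [0.5462, -0.0181, 0.0205]
tool_rot: [-0.0, 3.141, -0.0]
wrist_force: [2.8, 0.1, 2.9]
grip_width: 0.033
grip_force: 26.0
time_s: 25.27
eef_pos: [0.5457, -0.018, 0.1561]
tool_rot: [-0.0, 3.141, -0.0]
wrist_force: [-0.3, -1.4, -1.5]
grip_width: 0.0332
grip_force: 25.7
scene 189 px [373. 289.] mid 639.5 128.7 r 23.1 z [0.028 0.038 0.042]
scene 143 px [213. 335.] mid 570.8 -306.0 r 39.7 z [0.068 0.076 0.082]
scene 39 px [225. 332.] mid 581.2 -289.4 r 33.4 z [0.069 0.076 0.148]
[0.041,-0.046,-0.005, -0.001,-0.001,1.688] rows 13.5
[0.041,-0.046,0.035, -0.001,-0.001,1.688] rows 1.0
```

```bash
python3 drive.py '[[0.005,-0.004,0,0,0,0.09],[0.01,-0.01,0,0,0,0.19],[0.015,-0.016,0,0,0,0.29],[0.02,-0.022,0,0,0,0.39],[0.025,-0.028,0,0,0,0.49],[0.03,-0.034,0,0,0,0.59],[0.035,-0.04,0,0,0,0.69],[0.041,-0.046,0,0,0,0.79],[0.041,-0.046,0,0,0,0.89],[0.041,-0.046,0,0,0,0.99],[0.041,-0.046,0,0,0,1.09],[0.041,-0.046,0,0,0,1.19],[0.041,-0.046,0,0,0,1.29],[0.041,-0.046,0,0,0,1.39],[0.041,-0.046,0,0,0,1.49],[0.041,-0.046,0.01,0,0,1.59],[0.041,-0.046,0.025,0,0,1.688],[0.041,-0.046,0.033,0,0,1.688],[0.041,-0.046,0.033,0,0,1.688],[0.041,-0.046,0.033,0,0,1.688]]'
python3 - <<'E'
from h import *
donuts(("scene","top"))
b=case(-.038,.3095,.12);plan((*b,-6.7),(b[0],b[1],.106,-6.7))
E
```

```text
time_s: 26.98
eef_pos: [0.5042, -0.0639, 0.1215]
tool_rot: [-2.342, -2.09, 0.002]
wrist_force: [-0.5, 1.3, -1.3]
grip_width: 0.0327
grip_force: 25.7
scene 199 px [251. 277.] mid 493.2 -159.9 r 30.6 z [0.13  0.138 0.142]
scene 176 px [374. 290.] mid 642.0 127.2 r 21.5 z [0.029 0.038 0.042]
scene 127 px [215. 336.] mid 574.2 -305.6 r 38.8 z [0.07  0.078 0.124]
scene 47 px [226. 333.] mid 582.3 -290.2 r 33.7 z [0.072 0.078 0.148]
top 137 px [289. 220.] mid 639.6 133.0 r 23.6 z [0.025 0.034 0.041]
top 105 px [414. 248.] mid 556.5 -293.0 r 23.6 z [0.067 0.075 0.081]
top 85 px [378. 262.] mid 494.0 -164.1 r 22.9 z [0.128 0.135 0.142]
[-0.130,-0.001,0.002, -0.000,-0.000,0.002] rows 3.1
[-0.130,-0.001,0.016, -0.000,-0.000,0.002] rows 0.3
```

Doughnut 2 is held in front of the basket with its bottom at about 0.115. Entering and releasing, then backing out.

```bash
python3 drive.py '[[-0.025,0,0,0,0,0],[-0.055,0,0,0,0,0],[-0.085,0,0,0,0,0],[-0.11,0,0,0,0,0],[-0.125,0,0,0,0,0],[-0.13,-0.001,0,0,0,0],[-0.13,-0.001,0.006,0,0,0],[-0.13,-0.001,0.012,0,0,0],[-0.13,-0.001,0.014,0,0,0],[-0.13,-0.001,0.014,0,0,0]]'
python3 drive.py '[[0,0,0,0,0,0],[0,0,0,0,0,0],[0,0,0,0,0,0],[0,0,0,0,0,0],[0,0,0,0,0,0],[0,0,0,0,0,0]]' 0.045 20
python3 - <<'E'
from h import *
donuts(("scene","top"))
a=case(-.038,.4395,.11);plan((*a,-6.7),(.541,.132,.12,90))
E
```

```text
time_s: 27.92
eef_pos: [0.4883, -0.1918, 0.1075]
tool_rot: [-2.345, -2.088, 0.001]
wrist_force: [-0.7, -0.3, -1.9]
grip_width: 0.033
grip_force: 25.7
time_s: 28.42
eef_pos: [0.4888, -0.193, 0.1084]
tool_rot: [2.347, 2.088, 0.0]
wrist_force: [0.6, 0.1, -0.2]
grip_width: 0.0453
grip_force: 4.9
scene 177 px [374. 290.] mid 642.2 126.8 r 21.7 z [0.027 0.038 0.042]
scene 86 px [205. 314.] mid 485.6 -298.4 r 28.8 z [0.07  0.078 0.129]
scene 127 px [215. 336.] mid 572.5 -304.2 r 38.2 z [0.068 0.077 0.124]
scene 49 px [226. 332.] mid 580.6 -287.6 r 33.3 z [0.07  0.078 0.143]
top 80 px [288. 218.] mid 637.9 133.2 r 22.8 z [0.028 0.035 0.041]
[0.130,0.001,-0.002, 0.000,0.000,-0.000] rows 3.1
[0.329,0.014,-0.012, 0.000,0.000,-1.688] rows 13.5
```

```bash
python3 drive.py '[[0.02,0,-0.003,0,0,0],[0.05,0,-0.003,0,0,0],[0.085,0,-0.003,0,0,0],[0.12,0,-0.003,0,0,0],[0.15,0.002,-0.03,0,0,-0.06],[0.18,0.005,-0.045,0,0,-0.18],[0.2,0.008,-0.045,0,0,-0.3],[0.22,0.01,-0.045,0,0,-0.42],[0.24,0.012,-0.045,0,0,-0.54],[0.26,0.014,-0.045,0,0,-0.66],[0.28,0.014,-0.045,0,0,-0.78],[0.3,0.014,-0.045,0,0,-0.9],[0.31,0.014,-0.045,0,0,-1.02],[0.32,0.014,-0.04,0,0,-1.14],[0.329,0.014,-0.03,0,0,-1.26],[0.329,0.014,-0.02,0,0,-1.38],[0.329,0.014,-0.012,0,0,-1.5],[0.329,0.014,-0.012,0,0,-1.62],[0.329,0.014,-0.012,0,0,-1.688],[0.329,0.014,-0.012,0,0,-1.688]]'
python3 drive.py '[[0,0,0,0,0,0],[0,0,0,0,0,0],[0,0,0,0,0,0]]'
python3 - <<'E'
from h import *
donuts(("wrist","top","scene"))
plan((.541,.132,.020,90))
E
```

```text
time_s: 30.18
eef_pos: [0.5409, 0.1321, 0.1201]
tool_rot: [0.006, -3.141, 0.0]
wrist_force: [-0.3, 0.2, -0.8]
grip_width: 0.0451
grip_force: 4.9
time_s: 30.43
eef_pos: [0.5411, 0.1321, 0.1204]
tool_rot: [0.003, 3.141, 0.0]
wrist_force: [-0.6, -0.3, -1.3]
grip_width: 0.045
grip_force: 4.9
wrist 2660 px [312. 364.] mid 645.1 128.8 r 30.8 z [0.028 0.035 0.037]
top 101 px [415. 246.] mid 561.1 -293.7 r 23.5 z [0.07  0.077 0.083]
top 148 px [411. 270.] mid 484.7 -285.2 r 24.3 z [0.069 0.076 0.083]
scene 175 px [374. 290.] mid 640.8 127.9 r 22.3 z [0.028 0.037 0.041]
scene 138 px [205. 314.] mid 484.8 -290.0 r 21.8 z [0.07  0.078 0.082]
scene 133 px [214. 336.] mid 574.8 -305.3 r 38.3 z [0.071 0.078 0.123]
scene 47 px [226. 333.] mid 583.3 -289.2 r 32.6 z [0.071 0.078 0.141]
[0.000,-0.000,0.100, 0.000,0.000,-0.001] rows 2.4
```

Doughnuts 1 and 2 lie in the basket at (0.561, -0.294) and (0.485, -0.285), on its floor. Picking doughnut 3.

```bash
python3 drive.py '[[0,0,0.03,0,0,0],[0,0,0.06,0,0,0],[0,0,0.08,0,0,0],[0,0,0.092,0,0,0],[0,0,0.1,0,0,0],[0,0,0.1,0,0,0],[0,0,0.1,0,0,0]]'
python3 drive.py '[[0,0,0,0,0,0],[0,0,0,0,0,0],[0,0,0,0,0,0],[0,0,0,0,0,0],[0,0,0,0,0,0],[0,0,0,0,0,0],[0,0,0,0,0,0],[0,0,0,0,0,0]]' 0.02 22
python3 drive.py '[[0,0,-0.01,0,0,0],[0,0,-0.03,0,0,0],[0,0,-0.06,0,0,0],[0,0,-0.09,0,0,0],[0,0,-0.12,0,0,0],[0,0,-0.135,0,0,0],[0,0,-0.135,0,0,0],[0,0,-0.135,0,0,0]]'
python3 - <<'E'
from h import *
donuts(("top",))
a=case(.002,.4395,.16);b=case(.002,.300,.12)
plan((*a,-6.7),(a[0],a[1],.12,-6.7))
E
```

```text
time_s: 31.17
eef_pos: [0.5412, 0.1321, 0.0205]
tool_rot: [-0.0, -3.142, 0.0]
wrist_force: [-0.8, -0.0, 0.3]
grip_width: 0.0445
grip_force: 4.9
time_s: 31.83
eef_pos: [0.5414, 0.1321, 0.0204]
tool_rot: [-0.0, 3.141, 0.0]
wrist_force: [2.1, 0.1, 0.7]
grip_width: 0.033
grip_force: 25.8
time_s: 32.5
eef_pos: [0.5408, 0.1321, 0.1561]
tool_rot: [-0.0, 3.141, 0.0]
wrist_force: [-1.2, 0.8, -2.0]
grip_width: 0.0329
grip_force: 25.6
top 101 px [415. 246.] mid 560.6 -293.2 r 23.4 z [0.07  0.077 0.083]
top 148 px [411. 270.] mid 484.9 -283.2 r 23.8 z [0.068 0.076 0.082]
[-0.004,-0.200,-0.005, -0.001,-0.001,1.688] rows 13.5
[-0.004,-0.200,0.035, -0.001,-0.001,1.688] rows 1.0
```

```bash
python3 drive.py '[[0,-0.01,0,0,0,0.09],[0,-0.025,0,0,0,0.19],[0,-0.045,0,0,0,0.29],[0,-0.065,0,0,0,0.39],[0,-0.085,0,0,0,0.49],[0,-0.105,0,0,0,0.59],[0,-0.125,0,0,0,0.69],[0,-0.145,0,0,0,0.79],[0,-0.16,0,0,0,0.89],[0,-0.175,0,0,0,0.99],[0,-0.19,0,0,0,1.09],[-0.004,-0.2,0,0,0,1.19],[-0.004,-0.2,0,0,0,1.29],[-0.004,-0.2,0,0,0,1.39],[-0.004,-0.2,0,0,0,1.49],[-0.004,-0.2,0.01,0,0,1.59],[-0.004,-0.2,0.025,0,0,1.688],[-0.004,-0.2,0.033,0,0,1.688],[-0.004,-0.2,0.033,0,0,1.688],[-0.004,-0.2,0.033,0,0,1.688]]'
python3 - <<'E'
from h import *
donuts(("top",))
b=case(.002,.300,.12);plan((*b,-6.7),(b[0],b[1],.108,-6.7))
E
```

```text
time_s: 34.22
eef_pos: [0.5443, -0.0677, 0.1214]
tool_rot: [-2.342, -2.09, 0.002]
wrist_force: [0.7, -0.5, -0.4]
grip_width: 0.0333
grip_force: 25.6
top 79 px [380. 250.] mid 534.1 -165.4 r 21.5 z [0.128 0.134 0.14 ]
top 94 px [415. 248.] mid 556.7 -296.6 r 22.9 z [0.068 0.075 0.081]
top 144 px [411. 271.] mid 480.6 -285.8 r 23.7 z [0.07  0.077 0.085]
[-0.140,-0.001,0.002, -0.001,-0.000,0.003] rows 3.4
[-0.140,-0.001,0.014, -0.001,-0.000,0.003] rows 0.3
```

```bash
python3 drive.py '[[-0.025,0,0,0,0,0],[-0.055,0,0,0,0,0],[-0.085,0,0,0,0,0],[-0.115,0,0,0,0,0],[-0.135,0,0,0,0,0],[-0.14,-0.001,0,0,0,0],[-0.14,-0.001,0.006,0,0,0],[-0.14,-0.001,0.012,0,0,0],[-0.14,-0.001,0.012,0,0,0],[-0.14,-0.001,0.012,0,0,0]]'
python3 drive.py '[[0,0,0,0,0,0],[0,0,0,0,0,0],[0,0,0,0,0,0],[0,0,0,0,0,0],[0,0,0,0,0,0],[0,0,0,0,0,0]]' 0.045 20
python3 drive.py '[[0.02,0,-0.003,0,0,0],[0.05,0,-0.003,0,0,0],[0.085,0,-0.003,0,0,0],[0.12,0,-0.003,0,0,0],[0.15,0.002,-0.02,0,0,0],[0.17,0.002,-0.045,0,0,0],[0.17,0.002,-0.045,0,0,0],[0.17,0.002,-0.045,0,0,0]]'
python3 - <<'E'
from h import *
donuts(("scene","top"))
E
```

```text
time_s: 35.1
eef_pos: [0.5275, -0.2056, 0.1098]
tool_rot: [-2.345, -2.089, 0.001]
wrist_force: [-0.1, -0.0, -0.4]
grip_width: 0.0333
grip_force: 25.6
time_s: 35.6
eef_pos: [0.5277, -0.2068, 0.1104]
tool_rot: [2.347, 2.088, 0.0]
wrist_force: [0.2, 0.6, -1.1]
grip_width: 0.0449
grip_force: 4.9
time_s: 36.27
eef_pos: [0.5503, -0.0374, 0.1564]
tool_rot: [2.344, 2.089, 0.002]
wrist_force: [-0.8, -1.2, -1.4]
grip_width: 0.0446
grip_force: 4.9
scene 126 px [205. 314.] mid 487.5 -296.7 r 25.0 z [0.069 0.078 0.083]
scene 74 px [199. 328.] mid 517.0 -327.5 r 22.3 z [0.07 0.09 0.1 ]
scene 130 px [215. 336.] mid 575.1 -310.6 r 36.3 z [0.069 0.078 0.101]
scene 47 px [226. 333.] mid 582.4 -289.9 r 32.3 z [0.073 0.079 0.146]
top 104 px [414. 247.] mid 559.2 -292.4 r 23.1 z [0.07  0.077 0.083]
top 149 px [411. 271.] mid 485.1 -285.0 r 25.4 z [0.069 0.075 0.083]
```

The third doughnut lies at (0.518, -0.327), leaning slightly against the back wall, so all three are inside. Returning the tongs to the plate.

```bash
python3 - <<'E'
from h import *
plan((.47,.12,.156,80),(.376,.2685,.15,156))
E
```

```text
[0.148,-0.097,-0.001, -0.000,-0.000,-1.513] rows 12.1
[0.285,-0.208,0.005, -0.000,-0.001,-2.840] rows 10.6
```

```bash
python3 drive.py '[[0.01,-0.006,0,0,0,-0.11],[0.02,-0.013,0,0,0,-0.23],[0.03,-0.02,0,0,0,-0.35],[0.045,-0.03,0,0,0,-0.47],[0.06,-0.04,0,0,0,-0.59],[0.075,-0.05,0,0,0,-0.71],[0.09,-0.06,0,0,0,-0.83],[0.105,-0.07,0,0,0,-0.95],[0.12,-0.08,0,0,0,-1.07],[0.135,-0.09,0,0,0,-1.19],[0.148,-0.097,0,0,0,-1.31],[0.16,-0.107,0,0,0,-1.43],[0.175,-0.12,0,0,0,-1.55],[0.19,-0.13,0,0,0,-1.67],[0.2,-0.14,0,0,0,-1.79],[0.215,-0.15,0,0,0,-1.91],[0.23,-0.16,0,0,0,-2.03],[0.245,-0.175,0,0,0,-2.15],[0.26,-0.19,0,0,0,-2.27],[0.26,-0.19,0,0,0,-2.27]]'
python3 - <<'E'
from h import *
plan((.376,.2685,.15,156),(.376,.2685,.008,156))
E
```

```text
time_s: 38.03
eef_pos: [0.3891, 0.2429, 0.1544]
tool_rot: [0.913, -3.003, -0.0]
wrist_force: [0.0, -0.4, -1.0]
grip_width: 0.0451
grip_force: 4.9
[-0.003,0.029,0.004, 0.002,-0.002,-0.562] rows 4.5
[-0.004,0.028,0.146, 0.002,-0.002,-0.562] rows 3.4
```

```bash
python3 drive.py '[[0,0.006,0,0,0,-0.12],[0,0.012,0,0,0,-0.24],[-0.002,0.02,0,0,0,-0.36],[-0.003,0.028,0,0,0,-0.48],[-0.003,0.028,0.004,0,0,-0.562],[-0.003,0.028,0.03,0,0,-0.562],[-0.003,0.028,0.06,0,0,-0.562],[-0.003,0.028,0.09,0,0,-0.562],[-0.003,0.028,0.115,0,0,-0.562],[-0.003,0.028,0.13,0,0,-0.562],[-0.003,0.028,0.14,0,0,-0.562],[-0.003,0.028,0.146,0,0,-0.562],[-0.003,0.028,0.146,0,0,-0.562],[-0.003,0.028,0.146,0,0,-0.562]]'
python3 drive.py '[[0,0,0,0,0,0],[0,0,0,0,0,0],[0,0,0,0,0,0],[0,0,0,0,0,0],[0,0,0,0,0,0],[0,0,0,0,0,0]]' 0.08
python3 drive.py '[[0,0,-0.02,0,0,0],[0,0,-0.05,0,0,0],[0,0,-0.09,0,0,0],[0,0,-0.13,0,0,0],[0,0,-0.17,0,0,0],[0,0,-0.19,0,0,0],[0,0,-0.19,0,0,0]]'
python3 - <<'E'
from h import *
st=manip.state();im,d=manip.get_image("wrist");C=cam("wrist",st);P=xyz(d,C);V=cv2.cvtColor(im,cv2.COLOR_BGR2HSV)[...,2]
b=(V<70)&(P[...,0]>.28)&(P[...,0]<.48)&(P[...,1]>.15)&(P[...,1]<.4)&(P[...,2]<.05)&(P[...,2]>.012)
k,l,s,c=cv2.connectedComponentsWithStats(b.astype(np.uint8))
for i in range(1,k):
    if s[i,4]>60:
        w=P[l==i];print("  pad",s[i,4],c[i].round(1),cv2.minAreaRect(w[:,:2].astype(np.float32)*1000),"z",np.percentile(w[:,2],[5,50,95]).round(4))
a=case(-.036,.2065,0)
plan((.45,.05,.33,110),(a[0],a[1]+.1,.33,83.3))
E
```

```text
time_s: 39.2
eef_pos: [0.3785, 0.2667, 0.0092]
tool_rot: [1.699, -2.642, -0.0]
wrist_force: [0.0, -0.4, 0.6]
grip_width: 0.0453
grip_force: 4.9
time_s: 39.7
eef_pos: [0.3784, 0.2673, 0.0095]
tool_rot: [-1.701, 2.641, -0.0]
wrist_force: [0.2, 0.0, -0.4]
grip_width: 0.0804
grip_force: 0.0
time_s: 40.28
eef_pos: [0.3801, 0.2683, 0.2037]
tool_rot: [-1.697, 2.635, -0.001]
wrist_force: [0.0, 0.7, -0.0]
grip_width: 0.08
grip_force: 0.0
  pad 280 [290.4 206. ] ((399.13385009765625, 257.94207763671875), (38.279170989990234, 5.8355393409729), 61.67084503173828) z [0.0202 0.0222 0.0235]
  pad 260 [337.8 206. ] ((359.89501953125, 275.49969482421875), (37.940101623535156, 5.293641090393066), 69.65363311767578) z [0.0186 0.0224 0.0238]
[0.169,-0.155,-0.129, -0.001,0.005,0.795] rows 6.4
[0.380,-0.283,-0.129, -0.000,0.005,1.261] rows 5.9
```

The tongs lie flat, centred at (0.3795, 0.2667), 3 mm from the plate's middle. Now back to the basket.

```bash
python3 drive.py '[[0.03,-0.03,-0.04,0,0,0.12],[0.06,-0.06,-0.08,0,0,0.24],[0.09,-0.09,-0.12,0,0,0.36],[0.12,-0.12,-0.129,0,0,0.48],[0.15,-0.14,-0.129,0,0,0.6],[0.18,-0.16,-0.129,0,0,0.72],[0.21,-0.18,-0.129,0,0,0.84],[0.24,-0.2,-0.129,0,0,0.96],[0.27,-0.22,-0.129,0,0,1.08],[0.3,-0.24,-0.129,0,0,1.2],[0.33,-0.255,-0.129,0,0,1.261],[0.36,-0.275,-0.129,0,0,1.261],[0.38,-0.283,-0.129,0,0,1.261],[0.38,-0.283,-0.129,0,0,1.261],[0.38,-0.283,-0.129,0,0,1.261]]' 0.05
python3 - <<'E'
from h import *
a=np.radians(CY);u=np.array([np.cos(a),np.sin(a)]);v=np.array([-np.sin(a),np.cos(a)])
for n in("wrist","scene"):
    st=manip.state();im,d=manip.get_image(n);P=xyz(d,cam(n,st));q=P.reshape(-1,3);cx=(q[:,:2]-[.491,-.5045])@u;cy=(q[:,:2]-[.491,-.5045])@v
    m=(abs(cx)>.015)&(abs(cx)<.1)&(cy>.17)&(cy<.24)&(q[:,2]>.195)&(q[:,2]<.215)
    print(n,m.sum(),cx[m].min(),cx[m].max(),"y",np.percentile(cy[m],[2,50,98]),"yfit",np.polyfit(cx[m],cy[m],1),"z",np.polyfit(cx[m],q[m,2],1))
g=case(-.036,.2065,0);plan((g[0],g[1],.26,83.3),(g[0],g[1],.1825,83.3))
E
```

```text
time_s: 41.58
eef_pos: [0.4782, -0.1967, 0.3268]
tool_rot: [-0.187, -3.134, -0.002]
wrist_force: [0.3, 0.1, -0.4]
grip_width: 0.0498
grip_force: 0.0
wrist 2079 -0.06368975710972177 0.06456784392520702 y [0.20141502 0.20890019 0.21512069] yfit [-0.00621684  0.20871752] z [0.0238849 0.2048367]
scene 222 -0.06190268204872124 0.07214464557372245 y [0.1999687  0.20665179 0.21346771] yfit [0.00707678 0.20649015] z [-0.04425457  0.20748542]
[-0.013,-0.099,0.067, 0.001,-0.002,0.000] rows 2.9
[-0.013,-0.099,0.145, 0.001,-0.002,0.000] rows 1.9
```

The bar is at 0.208 out and level. Going down to grasp it.

```bash
python3 drive.py '[[-0.006,-0.04,0.02,0,0,0],[-0.01,-0.08,0.04,0,0,0],[-0.013,-0.098,0.065,0,0,0],[-0.013,-0.098,0.065,0,0,0],[-0.013,-0.098,0.095,0,0,0],[-0.013,-0.098,0.12,0,0,0],[-0.013,-0.098,0.138,0,0,0],[-0.013,-0.098,0.144,0,0,0],[-0.013,-0.098,0.144,0,0,0],[-0.013,-0.098,0.144,0,0,0]]' 0.05
python3 drive.py '[[0,0,0,0,0,0],[0,0,0,0,0,0],[0,0,0,0,0,0],[0,0,0,0,0,0],[0,0,0,0,0,0],[0,0,0,0,0,0],[0,0,0,0,0,0]]' 0.005 80
python3 drive.py '[[0,0,-0.008,0,0,0],[0,0,-0.018,0,0,0],[0,0,-0.028,0,0,0],[0,0,-0.036,0,0,0],[0,0,-0.038,0,0,0],[0,0,-0.038,0,0,0],[0,0.01,-0.038,0,0,0],[0,0.03,-0.038,0,0,0],[0,0.06,-0.038,0,0,0],[0,0.09,-0.038,0,0,0],[0,0.12,-0.038,0,0,0],[0,0.14,-0.038,0,0,0],[0,0.14,-0.038,0,0,0],[0,0.14,-0.038,0,0,0]]'
python3 - <<'E'
from h import *
donuts(("scene","top"))
for n in("top","scene"):
    d=np.load(n+"0.npz");P=xyz(d["d"],cam(n));im=d["im"];H,S,V=cv2.split(cv2.cvtColor(im,cv2.COLOR_BGR2HSV))
    m=(H>55)&(H<90)&(S>80)&(P[...,2]<.02)&(P[...,0]>.3)&(P[...,0]<.6)&(abs(P[...,1]+.1)<.2);print(cv2.minAreaRect(P[m][:,:2].astype(np.float32)*1000))
E
```

```text
time_s: 42.52
eef_pos: [0.4807, -0.2941, 0.1851]
tool_rot: [0.182, 3.136, -0.0]
wrist_force: [0.5, -1.2, -0.6]
grip_width: 0.0501
grip_force: 0.0
time_s: 43.1
eef_pos: [0.4805, -0.2949, 0.1848]
tool_rot: [0.183, 3.135, -0.001]
wrist_force: [-0.5, -0.1, 5.3]
grip_width: 0.0118
grip_force: 78.2
time_s: 44.27
eef_pos: [0.4962, -0.154, 0.2219]
tool_rot: [-0.18, -3.136, -0.0]
wrist_force: [0.5, 0.2, -3.4]
grip_width: 0.0118
grip_force: 78.6
scene 202 px [259. 282.] mid 498.5 -146.8 r 22.4 z [0.108 0.116 0.12 ]
scene 87 px [251. 296.] mid 536.7 -188.8 r 15.9 z [0.107 0.126 0.137]
scene 181 px [268. 303.] mid 588.6 -162.5 r 35.6 z [0.104 0.113 0.118]
top 97 px [369. 261.] mid 498.1 -142.3 r 21.7 z [0.108 0.114 0.119]
((444.71746826171875, -93.99932861328125), (163.5355987548828, 223.63739013671875), 3.69288969039917)
((444.7379150390625, -95.4842758178711), (164.7049560546875, 222.5397186279297), 3.2174971103668213)
```

All three doughnuts are in the carried basket, and the mat centre is (0.4447, -0.0947). I'll lift, turn back and lower onto the mat.

```bash
python3 - <<'E'
from h import *
b=np.radians(-81.2);t=np.array([.4447,-.0947])-.036*np.array([np.cos(b),np.sin(b)])
plan((*t,.27,8.8),(*t,.139,8.8))
E
```

```text
[0.068,0.089,-0.048, -0.000,-0.000,1.301] rows 10.4
[0.068,0.089,0.083, -0.000,-0.000,1.301] rows 3.1
```

```bash
python3 drive.py '[[0,0.01,-0.02,0,0,0],[0.01,0.03,-0.04,0,0,0],[0.02,0.05,-0.048,0,0,0.05],[0.03,0.065,-0.048,0,0,0.13],[0.04,0.08,-0.048,0,0,0.22],[0.05,0.089,-0.048,0,0,0.32],[0.06,0.089,-0.048,0,0,0.42],[0.068,0.089,-0.048,0,0,0.52],[0.068,0.089,-0.048,0,0,0.62],[0.068,0.089,-0.048,0,0,0.72],[0.068,0.089,-0.048,0,0,0.82],[0.068,0.089,-0.048,0,0,0.92],[0.068,0.089,-0.048,0,0,1.02],[0.068,0.089,-0.048,0,0,1.12],[0.068,0.089,-0.048,0,0,1.22],[0.068,0.089,-0.048,0,0,1.3],[0.068,0.089,-0.048,0,0,1.3],[0.068,0.089,-0.048,0,0,1.3]]'
python3 - <<'E'
from h import *
plan((.4392,-.0591,.145,8.8),(.4392,-.0591,.139,8.8))
E
```

```text
time_s: 45.87
eef_pos: [0.4393, -0.0598, 0.2702]
tool_rot: [-2.042, -2.387, 0.0]
wrist_force: [-0.4, 0.3, -3.1]
grip_width: 0.0116
grip_force: 78.5
[0.001,-0.000,0.125, -0.000,-0.000,0.002] rows 3.0
[0.001,-0.000,0.131, -0.000,-0.000,0.002] rows 0.1
```

```bash
python3 drive.py '[[0,0,0.02,0,0,0],[0,0,0.045,0,0,0],[0,0,0.07,0,0,0],[0,0,0.09,0,0,0],[0,0,0.105,0,0,0],[0,0,0.116,0,0,0],[0,0,0.123,0,0,0],[0,0,0.128,0,0,0],[0,0,0.131,0,0,0],[0,0,0.131,0,0,0],[0,0,0.131,0,0,0]]'
```

```text
time_s: 46.78
eef_pos: [0.4411, -0.0593, 0.1404]
tool_rot: [2.041, 2.385, 0.004]
wrist_force: [2.4, 7.3, 12.1]
grip_width: 0.0117
grip_force: 80.6
```

Contact with the mat (+12 N vertical). Releasing and rising.

```bash
python3 drive.py '[[0,0,0,0,0,0],[0,0,0,0,0,0],[0,0,0,0,0,0],[0,0,0,0,0,0],[0,0,0,0,0,0],[0,0,-0.02,0,0,0],[0,0,-0.05,0,0,0],[0,0,-0.09,0,0,0],[0,0,-0.13,0,0,0],[0,0,-0.17,0,0,0],[0,0,-0.2,0,0,0],[0,0,-0.2,0,0,0]]' 0.05
python3 - <<'E'
from h import *
st=manip.state();im,d=manip.get_image("wrist");P=xyz(d,cam("wrist",st));q=P.reshape(-1,3)
m=(q[:,0]>.3)&(q[:,0]<.6)&(q[:,1]>-.22)&(q[:,1]<.03)
b=m&(q[:,2]>.148)&(q[:,2]<.19);print("bar",b.sum(),cv2.minAreaRect(q[b][:,:2].astype(np.float32)*1000),np.median(q[b,2]))
r=m&(q[:,2]>.042)&(q[:,2]<.054);print("rim",r.sum(),cv2.minAreaRect(q[r][:,:2].astype(np.float32)*1000),np.percentile(q[r,2],[5,50,95]))
donuts(("wrist","scene","top"))
# hook tip position and bar tip
im,d=manip.get_image("scene");P=xyz(d,cam("scene"));q=P.reshape(-1,3);a=np.radians(CY)
cx=(q[:,:2]-[.491,-.5045])@[np.cos(a),np.sin(a)];cy=(q[:,:2]-[.491,-.5045])@[-np.sin(a),np.cos(a)]
m=(abs(cx)<.015)&(cy>.15)&(cy<.27)&(q[:,2]>.15)&(q[:,2]<.25);print("hook",m.sum(),cx[m].min(),cx[m].max(),cy[m].max(),np.polyfit(cy[m],q[m,2],1))
g=case(.002,.2395,0);plan((g[0],g[1],.32,-6.7),(g[0],g[1],.1855,-6.7))
E
```

```text
time_s: 47.78
eef_pos: [0.4414, -0.0599, 0.3451]
tool_rot: [2.038, 2.38, 0.006]
wrist_force: [-1.1, -0.2, 0.0]
grip_width: 0.0496
grip_force: 0.0
bar 1869 ((452.976806640625, -93.4708023071289), (13.821983337402344, 132.3003387451172), 9.122509002685547) 0.15926831187270118
rim 2535 ((452.9885559082031, -93.45633697509766), (117.13652038574219, 185.2773895263672), 8.904866218566895) [0.04328357 0.04718025 0.05139519]
wrist 306 px [304. 181.] mid 435.5 -59.2 r 21.7 z [0.022 0.029 0.032]
wrist 246 px [329. 181.] mid 457.8 -54.2 r 20.2 z [0.024 0.029 0.033]
wrist 231 px [286. 214.] mid 419.8 -99.7 r 22.7 z [0.036 0.048 0.053]
wrist 277 px [304. 240.] mid 449.0 -134.1 r 20.7 z [0.022 0.029 0.032]
scene 169 px [278. 278.] mid 449.4 -60.8 r 22.7 z [0.024 0.032 0.037]
scene 187 px [257. 293.] mid 453.0 -130.6 r 29.8 z [0.022 0.031 0.037]
top 80 px [362. 279.] mid 453.3 -128.8 r 19.1 z [0.022 0.029 0.035]
top 79 px [340. 281.] mid 440.5 -53.2 r 19.0 z [0.022 0.03  0.038]
top 41 px [354. 288.] mid 417.8 -101.2 r 20.8 z [0.033 0.045 0.053]
hook 268 -0.010818191450266072 0.007359881153626687 0.2451284396642829 [0.1089258  0.17906604]
[-0.218,0.049,0.018, -0.002,-0.001,0.271] rows 5.4
[-0.218,0.050,0.152, -0.002,-0.001,0.271] rows 3.2
```

The basket stands upright on the mat, 8 mm from its centre, with the three doughnuts inside. Now to the hook.

```bash
python3 drive.py '[[-0.04,0.01,0,0,0,0.06],[-0.08,0.02,0.005,0,0,0.12],[-0.12,0.03,0.01,0,0,0.18],[-0.16,0.04,0.018,0,0,0.24],[-0.2,0.047,0.018,0,0,0.271],[-0.218,0.05,0.018,0,0,0.271],[-0.218,0.05,0.018,0,0,0.271],[-0.218,0.05,0.055,0,0,0.271],[-0.218,0.05,0.09,0,0,0.271],[-0.218,0.05,0.12,0,0,0.271],[-0.218,0.05,0.14,0,0,0.271],[-0.218,0.05,0.151,0,0,0.271],[-0.218,0.05,0.151,0,0,0.271],[-0.218,0.05,0.151,0,0,0.271]]' 0.05
python3 drive.py '[[0,0,0,0,0,0],[0,0,0,0,0,0],[0,0,0,0,0,0],[0,0,0,0,0,0],[0,0,0,0,0,0],[0,0,0,0,0,0],[0,0,0,0,0,0]]' 0.005 30
```

```text
time_s: 49.2
eef_pos: [0.5222, -0.2668, 0.1883]
tool_rot: [-2.347, -2.088, 0.0]
wrist_force: [0.3, 0.9, 0.6]
grip_width: 0.0497
grip_force: 0.0
time_s: 49.78
eef_pos: [0.5198, -0.2668, 0.1893]
tool_rot: [-2.345, -2.086, 0.004]
wrist_force: [-20.8, 1.8, 17.3]
grip_width: 0.0112
grip_force: 33.7
```

```bash
python3 drive.py '[[0,-0.002,-0.004,0,0,0],[-0.001,-0.002,-0.013,0,0,0],[-0.004,-0.002,-0.026,0,0,0],[-0.009,-0.002,-0.038,0,0,0],[-0.016,-0.002,-0.05,0,0,0],[-0.023,-0.002,-0.06,0,0,0],[-0.032,-0.002,-0.07,0,0,0],[-0.043,-0.002,-0.078,0,0,0],[-0.055,-0.002,-0.085,0,0,0],[-0.067,-0.002,-0.091,0,0,0],[-0.079,-0.002,-0.095,0,0,0],[-0.092,-0.002,-0.097,0,0,0],[-0.1,-0.002,-0.098,0,0,0],[-0.106,-0.002,-0.098,0,0,0],[-0.106,-0.002,-0.098,0,0,0],[-0.106,-0.002,-0.098,0,0,0]]'
python3 - <<'E'
from h import *
e=manip.state()["eef_pos"][:2]-[.491,-.5045];a=np.radians(CY);print("case xy",e@[np.cos(a),np.sin(a)],e@[-np.sin(a),np.cos(a)])
E
```

```text
time_s: 51.12
eef_pos: [0.507, -0.3725, 0.2873]
tool_rot: [-2.348, -2.087, 0.001]
wrist_force: [-8.2, 2.2, 5.8]
grip_width: 0.0114
grip_force: 29.8
case xy 0.00046657099354398767 0.13296872120348216
```

The TCP matches the pose of the first pinch on the folded hook to about 1 mm. Releasing, rising and checking everything.

```bash
python3 drive.py '[[0,0,0,0,0,0],[0,0,0,0,0,0],[0,0,0,0,0,0],[0,0,0,0,0,0],[0,0,-0.03,0,0,0],[0,0,-0.06,0,0,0],[0,0,-0.09,0,0,0],[0,0,-0.115,0,0,0],[0,0,-0.115,0,0,0],[0,0,-0.115,0,0,0]]' 0.05
python3 - <<'E'
from h import *
st=manip.state();im,d=manip.get_image("wrist");P=xyz(d,cam("wrist",st));q=P.reshape(-1,3);a=np.radians(CY)
def cc(q): return (q[:,:2]-[.491,-.5045])@[np.cos(a),np.sin(a)],(q[:,:2]-[.491,-.5045])@[-np.sin(a),np.cos(a)]
cx,cy=cc(q)
for nm,qq in(("now",q),("start",xyz(np.load("w1.npz")["d"],cam("wrist",st)).reshape(-1,3))):
    cx,cy=cc(qq);m=(abs(cx)<.012)&(cy>.118)&(cy<.24)&(qq[:,2]>.285)&(qq[:,2]<.32);print(nm,"tip",m.sum(),np.percentile(cy[m],[2,50,98]),qq[m,2].max())
    m=(abs(cx)<.012)&(cy>.16)&(cy<.26)&(qq[:,2]>.12)&(qq[:,2]<.32);print("  out",m.sum())
for n in("top","scene"):
    im,d=manip.get_image(n);P=xyz(d,cam(n));P0=xyz(np.load(n+"0.npz")["d"],cam(n))
    H,S,V=cv2.split(cv2.cvtColor(im,cv2.COLOR_BGR2HSV))
    m=(H>8)&(H<25)&(S>120)&(P[...,2]>.03)&(P[...,2]<.06)&(P[...,0]>.56)&(P[...,0]<.71)&(abs(P[...,1]-.06)<.2);print(n,"roll",m.sum(),P[m].mean(0))
donuts(("scene",));print(manip.state()["time_s"])
E
```

```text
time_s: 51.95
eef_pos: [0.5083, -0.3724, 0.4027]
tool_rot: [2.345, 2.086, 0.001]
wrist_force: [0.2, -0.7, -0.7]
grip_width: 0.05
grip_force: 0.0
now tip 604 [0.12974187 0.14145269 0.15056001] 0.30710512903688075
  out 0
start tip 659 [0.12480896 0.13735399 0.14606917] 0.3114569606386505
  out 0
top roll 131 [0.63899904 0.06082933 0.04051289]
scene roll 180 [0.64772059 0.05181906 0.04151685]
scene 167 px [280. 271.] mid 426.6 -38.5 r 24.0 z [0.025 0.032 0.037]
scene 184 px [257. 293.] mid 453.5 -131.2 r 29.2 z [0.022 0.032 0.037]
52.15
```

The hook is folded (tip within about 0.04 rad of flush) and the roll is untouched. One doughnut reads shifted by 3 cm, so I'll confirm all three are still in the basket, and the tongs and other items in place.

```bash
python3 - <<'E'
from h import *
donuts(("top",))
im,d=manip.get_image("top");P=xyz(d,cam("top"));P0=xyz(np.load("top0.npz")["d"],cam("top"));q=P.reshape(-1,3)
r=(q[:,0]>.3)&(q[:,0]<.6)&(q[:,1]>-.22)&(q[:,1]<.03)&(q[:,2]>.02)&(q[:,2]<.3);print("basket",cv2.minAreaRect(q[r][:,:2].astype(np.float32)*1000))
c=cv2.absdiff(im,np.load("top0.npz")["im"]).max(2)>50
for nm,(x,y) in dict(sanitiser=(186,305),jar=(158,270),sugar=(399,201),cup=(411,338),bowl=(213,220),spare=(293,184)).items(): print(nm,c[y-14:y+14,x-14:x+14].mean().round(3))
W=cv2.cvtColor(im,cv2.COLOR_BGR2HSV)[...,2];b=(W<70)&(P[...,0]>.3)&(P[...,0]<.46)&(P[...,1]>.18)&(P[...,1]<.34)&(P[...,2]<.05);print("pads",b.sum(),P[b].mean(0) if b.sum() else 0)
E
```

```text
top 46 px [367. 277.] mid 457.5 -140.3 r 15.6 z [0.023 0.028 0.034]
basket ((521.0992431640625, -117.32610321044922), (266.2851257324219, 108.73035430908203), 37.57931900024414)
sanitiser 0.0
jar 0.0
sugar 0.0
cup 0.784
bowl 0.0
spare 0.0
pads 17 [0.37577951 0.26459281 0.02389134]
```

The arm blocks the top view of the basket and cup, so I'll move back and look with the wrist camera, then clear of everything.

```bash
python3 - <<'E'
from h import *
plan((.42,.05,.40,8.8))
E
python3 drive.py '[[0.04,0.004,0,0,0,-0.05],[0.08,0.005,0,0,0,-0.1],[0.12,0.005,0,0,0,-0.16],[0.16,0.005,0,0,0,-0.2],[0.2,0,0,0,0,-0.25],[0.24,-0.01,0,0,0,-0.27],[0.28,-0.02,0,0,0,-0.27],[0.32,-0.03,0,0,0,-0.27],[0.36,-0.035,0,0,0,-0.27],[0.4,-0.038,0,0,0,-0.27],[0.41,-0.038,0,0,0,-0.27],[0.41,-0.038,0,0,0,-0.27]]'
python3 - <<'E'
from h import *
donuts(("wrist","scene"))
st=manip.state();im,d=manip.get_image("wrist");q=xyz(d,cam("wrist",st)).reshape(-1,3)
r=(q[:,0]>.33)&(q[:,0]<.58)&(q[:,1]>-.22)&(q[:,1]<.03)&(q[:,2]>.042)&(q[:,2]<.054);print("rim",r.sum(),cv2.minAreaRect(q[r][:,:2].astype(np.float32)*1000),np.median(q[r,2]))
im,d=manip.get_image("top");c=cv2.absdiff(im,np.load("top0.npz")["im"]).max(2)>50
print("cup",c[324:352,397:425].mean(),"case hook",c[235:275,440:470].mean())
donuts(("top",))
E
```

```text
[0.409,-0.136,0.001, -0.001,-0.001,-0.271] rows 10.3
time_s: 53.25
eef_pos: [0.5177, 0.0423, 0.4009]
tool_rot: [-2.04, -2.388, -0.0]
wrist_force: [-0.3, -0.7, 0.2]
grip_width: 0.0496
grip_force: 0.0
wrist 278 px [250. 223.] mid 440.2 -29.4 r 30.4 z [0.024 0.029 0.123]
wrist 651 px [257. 282.] mid 455.2 -108.1 r 47.7 z [0.023 0.029 0.032]
scene 178 px [280. 271.] mid 416.5 -40.5 r 32.4 z [0.024 0.032 0.037]
scene 186 px [257. 293.] mid 450.8 -131.8 r 31.4 z [0.023 0.032 0.036]
rim 1479 ((452.8080139160156, -92.55186462402344), (117.2681655883789, 192.3843536376953), 8.920774459838867) 0.04690397523724986
cup 0.0 case hook 0.019166666666666665
top 108 px [364. 279.] mid 455.9 -132.9 r 22.6 z [0.021 0.03  0.037]
top 42 px [339. 286.] mid 424.1 -47.6 r 19.0 z [0.022 0.029 0.035]
top 41 px [354. 288.] mid 418.2 -101.4 r 20.8 z [0.032 0.048 0.054]
```

All three doughnuts are inside the basket, the basket hasn't moved on the mat, the cup is undisturbed, and the hook looks as it did at the start. Handing in.

```bash
python3 -c "
from rig import manip
print(manip.close_job())"
```

```text
the job is handed in; nothing more can be done
None
```

I finished and handed in the job at about 53 s of robot time; by my last camera measurements every end condition is met, but the hand-in returned no verdict, and I viewed 15 pictures, one over the limit of 14.

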